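# Clamp a copper tube from the clip rack in the bench vise

## Robot

A 7-joint arm with a two-finger parallel gripper is mounted at the origin on the work surface. World frame = base frame: x ahead of the robot, y to its left, z up, the work surface at z = 0. Lengths are in m, angles in degrees, forces in N, time in s.
With the tool pointing down it reaches from about 0.425 to 0.95 m from the base axis. Payload 4.7 kg.
Tool frame: the origin (TCP) lies midway between the tips of the shut fingers; the grasp point (between the pads) lies 19 mm behind it; x points along the fingers, y is the direction in which the jaws open and shut, and the axes are right-handed (so a half turn about x gives the same grasp; the last joint's range is limited). The gripper opens to 87 mm and grips with 3 to 60 N. Pads are 19 mm wide; open, the fingers measure 117 mm over their backs; the gripper's body (75 mm by 190 mm) begins 51 mm behind the grasp point.
Start: joints at [65.953, 26.849, -2.785, 87.806, 1.381, 65.374, -4.715], TCP at [0.257, -0.624, 0.223] pointing down, gripper open.
Joint ranges: [-148.3, 148.3], [-19.14, 114.17], [-79.39, 73.82], [5.75, 140.21], [-59.74, 239.74], [12.07, 113.84], [-152.46, 152.46]. Speed limits (degrees/s): [147.25, 147.25, 180, 180, 180, 180, 180].

## Interface

Orientations are given as [roll, pitch, yaw] about the fixed x, y, z axes, in that order (R = Rz(yaw) Ry(pitch) Rx(roll)).
In Python, from workcell import env, cams gives the robot as it stands.
- The arm moves only by the tool jog_arm, never from a script. Its argument "deltas" is a list that holds one entry, the list of rows, each a list of 7 numbers: the turn, a rotation vector about the tool's x, y, z in rad, then the shift along the tool's x, y, z in m, then the opening, from -1 (shut) to 1 (fully open). In form: [[[wx, wy, wz, x, y, z, fingers], ...]]. A call has 1 to 12 rows; each row is the pose to reach, as a shift and turn from the pose commanded when the call began, along the tool's axes at that moment; what a row does not reach only later rows make up. A row lasts 1/12 s, in which the tool goes at most 41.7 mm and 7.16 degrees, less where a joint would pass 70% of its speed; a pose out of reach is approached as far as the arm can. A call with a gripper value outside its range is refused whole. The fingers move at their own pace and stop on an object; "squeeze" is the grip in N (left out, the last holds). Time passes only in rows, so rows that repeat a pose let the fingers close. It gives the time, the measured TCP pose, the force and the opening at its end, in the units of the state.
- env.get_obs(): the state, without advancing time (a new reading comes with each control period).
- cams.get_image(name): name is "side" or "top"; returns a dict with "color" (400x640x3 uint8, red, green, blue), "fov_y" (degrees; the focal length in pixels is half the picture's height over the tangent of half this angle, whatever the lens; pixels are square), "cx", "cy" (the principal point, pixels), "extrinsics" (4x4, takes a point from camera to world coordinates). Camera axes: x right, y down, z forward; pixel columns grow to the right and rows downward; lengths in m; the calibration is good to about 2 mm. A picture is of the moment at which its call begins. There is no depth.
- env.close_job(): hands the job in, once; it reports no verdict.
The state is a dict: "clock": time; "joint_positions": joint angles; "joint_velocities": joint speeds; "effort": joint torques, N m; "eef_pos": TCP position; "eef_rot": TCP orientation; "contact_force": force on the tool from outside, world axes, zero at the start; "ft_torque": the same for the moment, N m; "opening": finger opening in m.
Only numpy, scipy, OpenCV 4.12 (cv2) and the standard library are available. Lean on these libraries where they do the work, as an engineer would, in place of code of your own. Each camera call takes 0.05 s, during which the arm holds its last target.

## Task

Set the copper tube up for cutting: take hold of it between the two spring clips of the plywood rack, snap it straight forward out of them, and set it down (don't drop it) in the open tube vise, lying in both the V-rest and the jaws with an even overhang at the two ends. Then throw the vise's cam lever across until its plunger clicks into the notch between the white lines, let go, and leave everything else on the bench where it is.

Things in the scene. Friction and masses are not known exactly. Their poses are not given: they have to be found in the camera images.
- tube_center (a point): Centre of the loose copper tube: 28 mm outside diameter, 200 mm long, about 0.2 kg (varies), plain copper. Its own y axis runs along the tube. At the start it lies level in the two clips of the rack, along the rack's y axis.
- clip_mid (a point): Where the tube's centre sits in the fixed plywood rack, midway between its two C-shaped spring-steel clips, 85 mm above the bench. Axes: y along the tube, x back towards the rack's upstand, z up. The clips open to -x (forward). A pull along -x of about 10 to 20 N in all springs them open; the tube is clear of the lips 35 mm forward.
- clip_left (a point): Centre of the clip at y = +68 mm (on the tube's axis); the other is at y = -68 mm. Each is 18 mm wide and 36 mm high and stands on a wooden block 22 mm wide; about 110 mm of tube is free between them.
- upstand_top (a point): Middle of the top edge of the rack's plywood upstand: 112 mm above the bench, 18 mm thick, 230 mm long. Its front face is 46 mm behind the tube's axis, so 32 mm are free behind the tube. The rack's 15 mm thick base reaches 46 mm forward of the tube's axis.
- vise_seat (a point): Where the tube's centre belongs when clamped in the fixed grey vise, 52 mm above the bench. Axes: y along the clamped tube, x towards the fixed jaw, z up. From y = -66 to +46 mm the tube is free all round, with the base plate's top 12 mm above the bench: room for the fingers. The tube may lie either way round.
- v_rest (a point): Where the tube's axis passes over the vise's upward V-rest, at y = -78 mm: 24 mm wide along the tube, 90 degree V, 48 mm across its mouth, top 56 mm above the bench.
- jaws (a point): Where the tube's axis passes between the vise's jaws, at y = +72 mm. Jaws 46 mm long, tops about 75 mm above the bench, flared; bed 38 mm above it. Fixed jaw's face at x = +14 mm; the sliding jaw's rubber pad at x = -26 mm when open (40 mm between the jaws). The closing jaw pushes the tube against the fixed jaw.
- clamp_lever (a joint): Angle of the vise's cam lever, rad: 0 open (as at the start), 1.22 locked, against its stop in the notch between the white lines; grows anticlockwise seen from above. It swings level about a vertical pivot and closes the jaw. A sprung plunger holds it in a notch at either end: leaving one takes about 8 N at the knob, between them it moves lightly, and from about 1.1 it snaps home.
- lever_knob (a point): Middle of the upright black knob at the lever's end: 25 mm diameter, from 60 to 108 mm above the bench (this point 85 mm above it), turns with the lever.
- lever_pivot (a point): On the lever's vertical pivot axis, 60 mm above the bench, at x = -70, y = +72 mm from vise_seat in the vise's axes; the knob is 85 mm from it. Seen from the pivot the knob lies at 55 degrees from the vise's -x towards its +y when open, and at 15 degrees from -x towards -y when locked.
- tape: Bystander: blue roll of masking tape lying flat, 96 mm across, 24 mm high, behind the vise; origin under its centre.
- offcut: Bystander: short copper offcut standing on end between rack and vise, 28 mm diameter, 70 mm high; origin under its centre.
- jar: Bystander: green glass jar, 64 mm across, 85 mm high, behind the rack; origin under its centre.
- spray: Bystander: white bottle, 66 mm across, 160 mm high, on the robot's right side of the bench; origin under its centre.
- brush: Bystander: wooden-handled brush lying flat on the bench near the robot, between rack and vise.
- cutter: Bystander: aluminium tube cutter with a black knob, about 120 mm long and 28 mm high, lying at the robot's right.
- mallet: Bystander: wooden-handled rubber mallet, 250 mm long, lying flat at the robot's left.
There are look-alikes about, which are no part of the job. Of the things like the part that bears tube_center, leave any that is purple or turquoise; of the rest the larger one is meant.

How it is judged:
By the outcome, as a careful person would: the job done as asked, in the order asked, and still so for the second after the job is handed in, with the robot touching nothing.
It also fails if it takes over 54 s, if anything falls off the work surface, if the arm or the gripper's body presses on something with over 40 N, if the wrist force passes 120 N, or if a joint passes its speed limit or range.

## Working session

There is one attempt and no reset: what is moved stays moved. The work goes in short steps, Python scripts to look and compute and a tool call to move; the robot and the scene stay as the last step left them, time stands still between calls to the robot, and variables do not carry over. Pictures are saved under pics/ and viewed, and the job is handed in when it is done.

Besides the shell and the picture viewer there is one more tool, called after "Request:" in YAML: its name, and indented under it one key for each argument. jog_arm: Moves the arm, as the interface text tells. Its arguments: {"type":"object","properties":{"deltas":{"type":"array"},"squeeze":{"type":"number"}},"required":["deltas"]}

```bash
mkdir -p pics; ls; python3 - <<'E'
from workcell import env, cams
import cv2
print(env.get_obs())
for n in ("side","top"):
    d=cams.get_image(n); cv2.imwrite(f"pics/{n}0.png",d["color"][:,:,::-1])
    print(n,d["fov_y"],d["cx"],d["cy"],d["extrinsics"].round(4).tolist(), d.keys())
E
```

```text
pics
{'clock': 0.0, 'joint_positions': array([65.95355524, 26.89546089, -2.7861999 , 87.87372012,  1.38178538,
       65.37138998, -4.715058  ]), 'joint_velocities': array([ 0.00454366,  0.01166398, -0.05177132, -0.00556798,  0.00862522,
        0.02291865,  0.03501334]), 'effort': array([ 2.27999867e-04, -5.07975841e+01, -8.08869093e-02, -2.36158097e+01,
       -6.14722841e-02,  3.77343118e-02,  1.47154897e-04]), 'eef_pos': array([ 0.25692362, -0.62356272,  0.22152124]), 'eef_rot': array([-87.96261423,  89.89302757, 114.43227712]), 'contact_force': array([ 0.04706378, -0.19539766, -0.64465885]), 'ft_torque': array([-0.00442678,  0.00701523,  0.00122242]), 'opening': 0.08703323948909808}
side 57.577791482304995 323.39389262789064 198.76783603485472 [[0.9823, -0.1424, 0.1221, 0.3783], [-0.187, -0.6916, 0.6976, -0.8329], [-0.0149, -0.7081, -0.706, 0.8886], [0.0, 0.0, 0.0, 1.0]] dict_keys(['color', 'fov_y', 'cx', 'cy', 'extrinsics'])
top 42.03194295416762 321.474820608855 196.7709897248239 [[-0.0256, -0.9887, 0.1474, 0.2789], [-0.9997, 0.0253, -0.004, -0.0238], [0.0002, -0.1475, -0.9891, 1.7935], [0.0, 0.0, 0.0, 1.0]] dict_keys(['color', 'fov_y', 'cx', 'cy', 'extrinsics'])
```

View pics/side0.png

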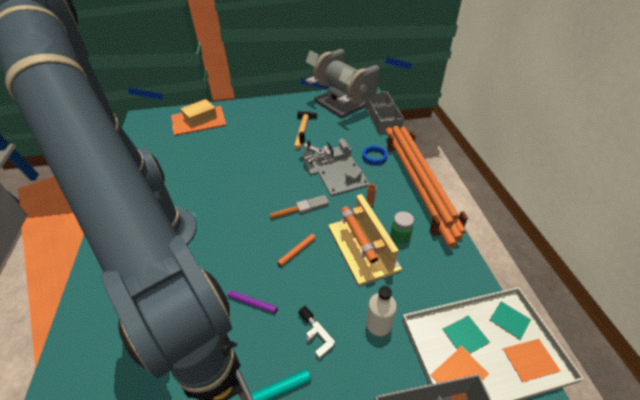

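View pics/top0.png

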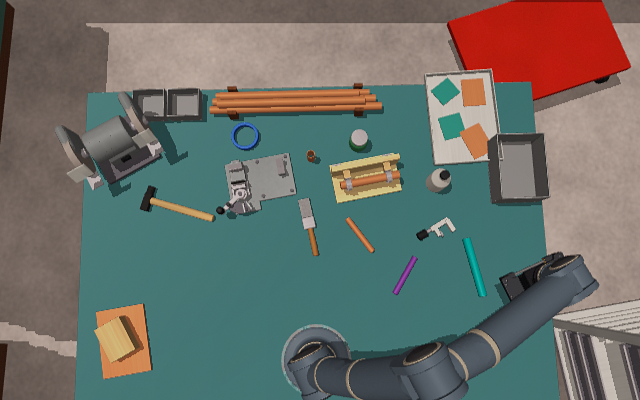

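The tube could be confused with several things in the top view:
- tube in the clips of the plywood rack, (370,182)
- thinner loose copper tube, (360,235)
- purple tube, (405,275)
- turquoise tube, (474,267)
- long stock pipes, (295,102)
- standing offcut, (312,156)

The description ("in the clips, larger") picks the one at (370,182). I'll check it in close crops.

```bash
python3 - <<'E'
import cv2
t=cv2.imread("pics/top0.png"); s=cv2.imread("pics/side0.png")
cv2.imwrite("pics/c1.png",cv2.resize(t[140:215,320:420],None,fx=8,fy=8,interpolation=cv2.INTER_CUBIC))
cv2.imwrite("pics/c2.png",cv2.resize(t[140:225,205:305],None,fx=7,fy=7,interpolation=cv2.INTER_CUBIC))
cv2.imwrite("pics/c3.png",cv2.resize(s[185:290,320:420],None,fx=5.5,fy=5.5,interpolation=cv2.INTER_CUBIC))
cv2.imwrite("pics/c4.png",cv2.resize(s[125:205,290:390],None,fx=7,fy=7,interpolation=cv2.INTER_CUBIC))
E
```

```text
(no output)
```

View pics/c1.png

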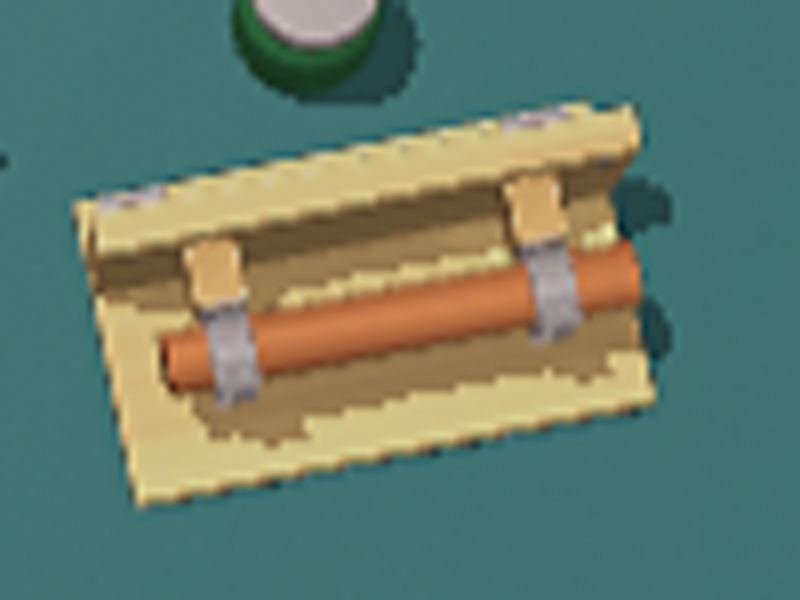

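View pics/c2.png

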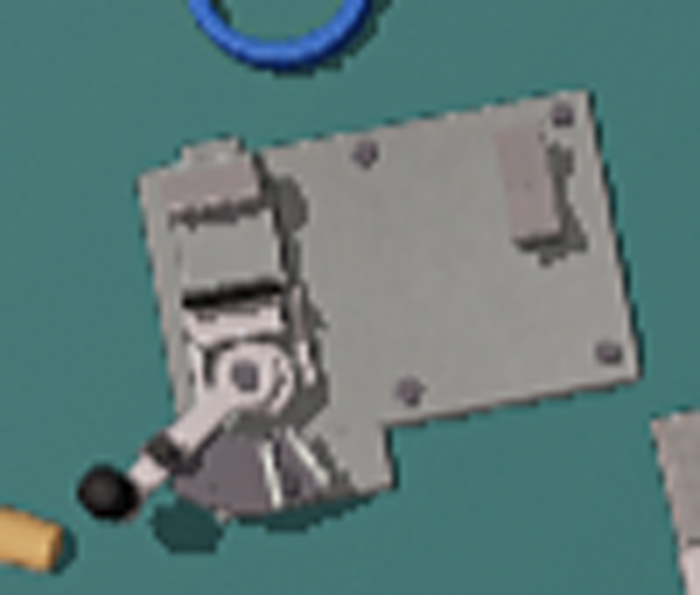

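View pics/c3.png

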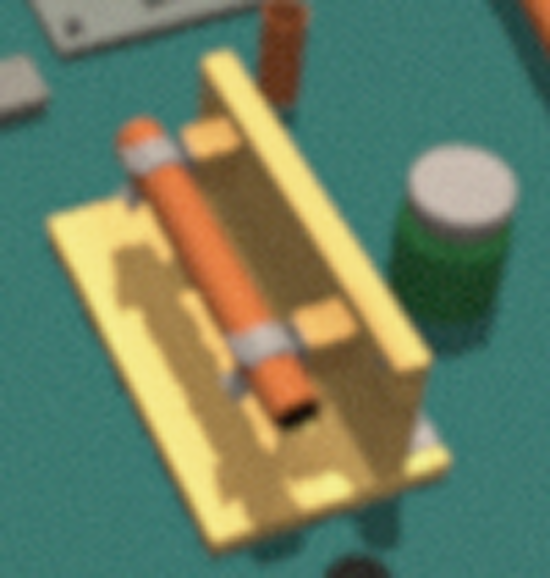

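View pics/c4.png

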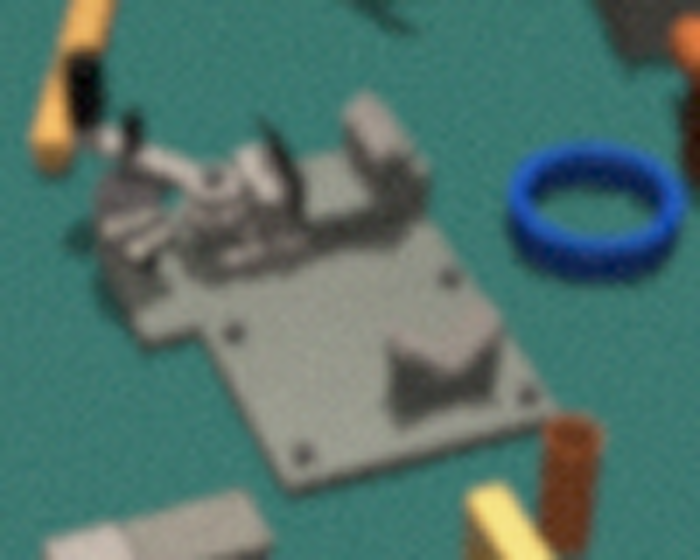

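```bash
cat > h.py <<'E'
import numpy as np, cv2
from scipy.optimize import least_squares
CAL={}
def setcal(n,d): CAL[n]=(200/np.tan(np.radians(d["fov_y"]/2)),d["cx"],d["cy"],np.array(d["extrinsics"]))
def proj(n,P):
    f,cx,cy,E=CAL[n]; P=np.atleast_2d(P); c=(P-E[:3,3])@E[:3,:3]
    return np.c_[cx+f*c[:,0]/c[:,2],cy+f*c[:,1]/c[:,2]]
def onz(n,uv,z):
    f,cx,cy,E=CAL[n]; r=E[:3,:3]@np.array([(uv[0]-cx)/f,(uv[1]-cy)/f,1]); return E[:3,3]+r*(z-E[2,3])/r[2]
def tf(p,P):
    P=np.atleast_2d(P).astype(float); c,s=np.cos(p[2]),np.sin(p[2])
    return np.c_[p[0]+c*P[:,0]-s*P[:,1],p[1]+s*P[:,0]+c*P[:,1],P[:,2]]
def crop2full(c,off,k): return [(c[0]+.5)/k-.5+off[0],(c[1]+.5)/k-.5+off[1]]
from workcell import env,cams
def load():
    for n in("side","top"): setcal(n,cams.get_image(n))
def overlay(img,n,segs,off,size,k,out):
    im=cv2.resize(img[off[1]:off[1]+size[1],off[0]:off[0]+size[0]],None,fx=k,fy=k,interpolation=cv2.INTER_CUBIC)
    for a,b,c in segs:
        uv=proj(n,np.array([a,b])); q=((uv-np.array(off)+.5)*k-.5).round().astype(int)
        cv2.line(im,tuple(map(int,q[0])),tuple(map(int,q[1])),c,1)
    cv2.imwrite(out,im)
E
cat > fit.py <<'E'
from h import *
load()
t=cv2.imread("pics/top0.png"); s=cv2.imread("pics/side0.png")
T=lambda c:crop2full(c,(320,140),8); T2=lambda c:crop2full(c,(205,140),7)
S=lambda c:crop2full(c,(320,185),5.5); S2=lambda c:crop2full(c,(290,125),7)
rack=[("top",T((170,366)),(0,.1,.085)),("top",T((634,270)),(0,-.1,.085)),
("side",S((137,137)),(0,.1,.085)),("side",S((296,407)),(0,-.1,.085)),
("top",T((140,505)),(-.046,.115,.015)),("top",T((652,403)),(-.046,-.115,.015)),
("side",S((50,220)),(-.046,.115,.015)),("side",S((213,545)),(-.046,-.115,.015)),
("top",T((232,343)),(0,.068,.1)),("top",T((551,283)),(0,-.068,.1)),
("top",T((97,250)),(.046,.115,.112)),("top",T((640,150)),(.046,-.115,.112))]
th1,th0=np.radians(55),0
vise=[("top",T2((108,490)),(-.07-.085*np.cos(th1),.072+.085*np.sin(th1),.106)),
("top",T2((245,375)),(-.07,.072,.07)),
("side",S2((448,368)),(0,-.090,.032)),
("top",T2((533,180)),(0,-.078,.05)),
("top",T2((165,207)),(.016,.095,.075)),("top",T2((262,192)),(.016,.049,.075)),
("side",S2((132,115)),(-.07-.085*np.cos(th1),.072+.085*np.sin(th1),.106)),
]
def fit(D,x0):
    def r(p): return np.concatenate([proj(n,tf(p[:3],P))[0]-uv for n,uv,P in D])
    o=least_squares(r,x0,loss="soft_l1"); print(o.x.round(4),np.degrees(o.x[2]).round(2)); print(r(o.x).reshape(-1,2).round(1).tolist()); return o.x
print(onz("top",T((402,318)),.085), onz("top",T2((245,375)),.07))
pr=fit(rack,[.65,-.25,.17]); pv=fit(vise,[.65,.1,.17])
np.save("pr.npy",pr);np.save("pv.npy",pv)
def box(p,x0,x1,y0,y1,z0,z1,c):
    o=[]
    C=[(x,y,z) for x in(x0,x1) for y in(y0,y1) for z in(z0,z1)]
    for i in range(8):
        for j in range(i):
            if sum(a!=b for a,b in zip(C[i],C[j]))==1: o.append((tf(p,C[i])[0],tf(p,C[j])[0],c))
    return o
def circ(p,x,y,z,r,c):
    a=np.linspace(0,2*np.pi,25); Q=tf(p,np.c_[x+r*np.cos(a),y+r*np.sin(a),a*0+z]); return [(Q[i],Q[i+1],c) for i in range(24)]
def tubec(p,y,z,c,r=.014,x=0):
    a=np.linspace(0,2*np.pi,25); Q=tf(p,np.c_[x+r*np.cos(a),a*0+y,z+r*np.sin(a)]); return [(Q[i],Q[i+1],c) for i in range(24)]
G=(0,255,0);B=(255,0,0);R=(0,0,255);W=(255,255,255)
sr=box(pr,-.046,.064,-.115,.115,0,.015,G)+box(pr,.046,.064,-.115,.115,.015,.112,R)+tubec(pr,.1,.085,W)+tubec(pr,-.1,.085,W)+[(tf(pr,(0,.1,.085))[0],tf(pr,(0,-.1,.085))[0],W)]+tubec(pr,.068,.085,B,.018)+tubec(pr,-.068,.085,B,.018)
kx,ky=-.07-.085*np.cos(th1),.072+.085*np.sin(th1)
sv=circ(pv,kx,ky,.108,.0125,W)+circ(pv,kx,ky,.060,.0125,B)+circ(pv,-.07,.072,.07,.01,R)+box(pv,-.024,.024,-.09,-.066,.012,.056,G)+box(pv,.014,.03,.049,.095,.038,.075,G)+box(pv,-.03,-.026,.049,.095,.038,.075,R)
overlay(t,"top",sr,(320,140),(100,75),8,"pics/o1.png");overlay(s,"side",sr,(320,185),(100,105),5.5,"pics/o3.png")
overlay(t,"top",sv,(205,140),(100,85),7,"pics/o2.png");overlay(s,"side",sv,(290,125),(100,80),7,"pics/o4.png")
E
python3 fit.py
```

```text
[ 0.58830655 -0.19338625  0.085     ] [0.55513696 0.24323973 0.07      ]
[ 0.5882 -0.19    0.1704] 9.77
[[-1.4, -0.2], [-0.7, 0.3], [-0.5, -1.3], [-0.4, 0.0], [0.1, -0.4], [1.2, -0.4], [-0.4, -0.5], [-0.0, -0.9], [0.5, 0.1], [0.9, -0.3], [0.8, 0.3], [1.1, -0.5]]
[0.6373 0.1832 0.1711] 9.8
[[-0.3, 0.2], [0.3, -0.3], [0.6, 0.7], [-0.2, 0.1], [0.4, 0.0], [-0.0, -0.4], [-7.8, -8.6]]
```

View pics/o1.png

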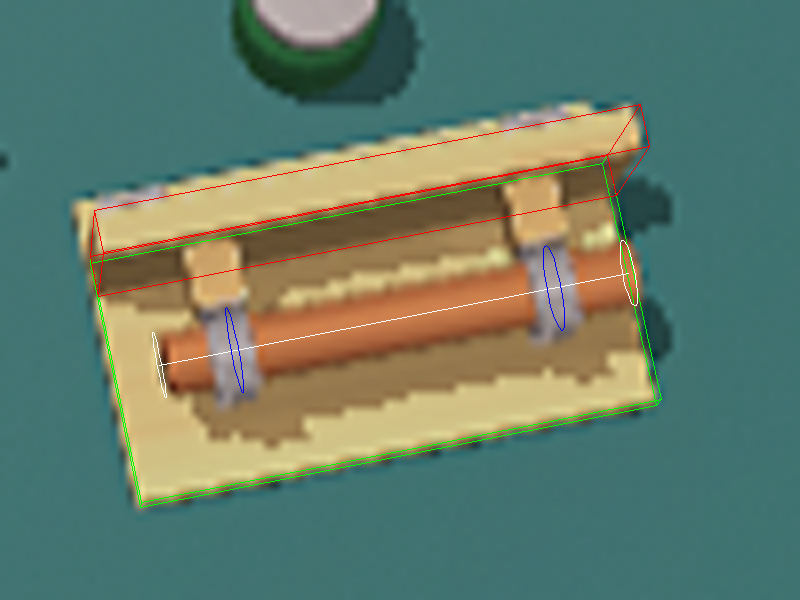

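View pics/o2.png

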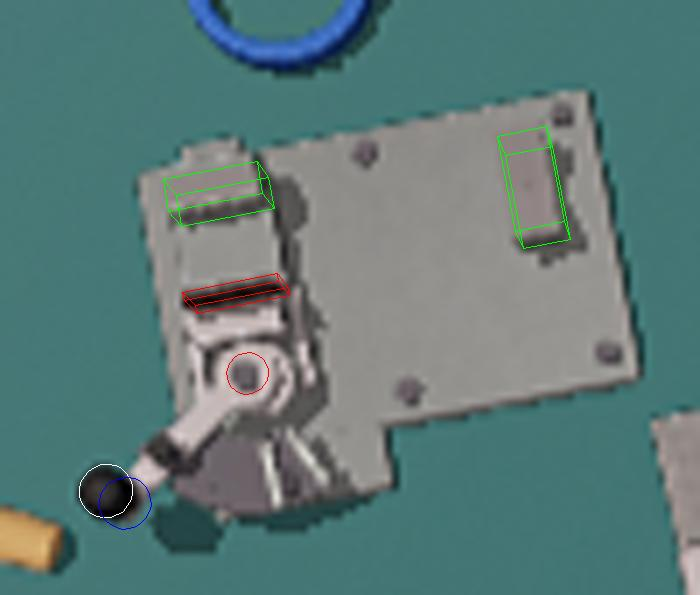

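View pics/o3.png

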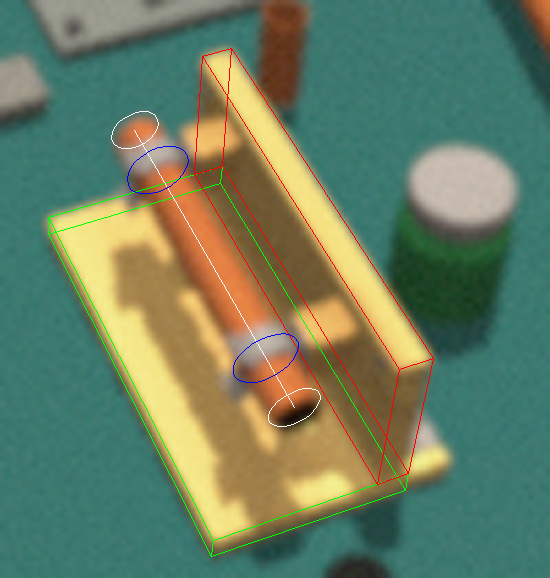

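View pics/o4.png

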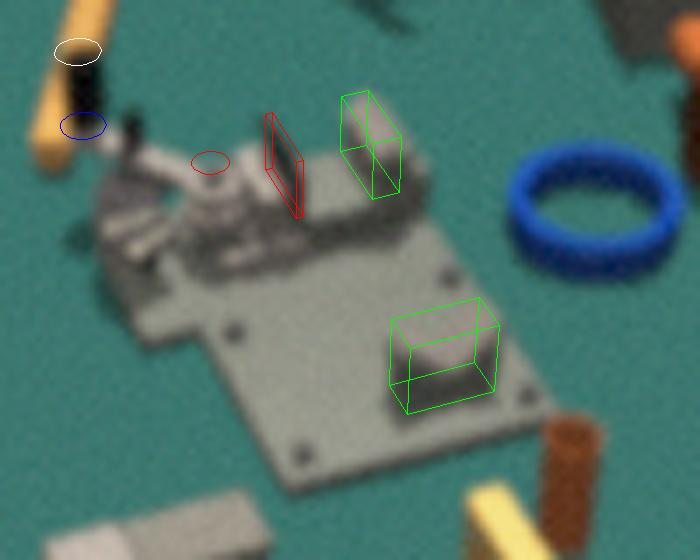

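```bash
cat > tube.py <<'E'
from h import *
def mask(img,off,size,k=8):
    c=cv2.resize(img[off[1]:off[1]+size[1],off[0]:off[0]+size[0]],None,fx=k,fy=k,interpolation=cv2.INTER_CUBIC)
    h=cv2.cvtColor(c,cv2.COLOR_BGR2HSV)
    m=((h[...,0]<=12)&(h[...,1]>125)&(h[...,2]>90)).astype(np.uint8)*255
    n,l,st,ce=cv2.connectedComponentsWithStats(m)
    return c,m,[(i,st[i].tolist()) for i in range(1,n) if st[i][4]>800]
if __name__=="__main__":
    load()
    t=cv2.imread("pics/top0.png"); s=cv2.imread("pics/side0.png")
    for n,im,off,size in(("top",t,(335,165),(70,35)),("side",s,(335,200),(50,70))):
        c,m,st=mask(im,off,size); print(n,st)
        q=np.argwhere(m)[:,::-1].astype(np.float32); r=cv2.minAreaRect(q); print(r)
        d=c.copy(); d[m==0]//=3; cv2.polylines(d,[cv2.boxPoints(r).astype(int)],True,(255,255,255),1); cv2.imwrite(f"pics/m_{n}.png",d)
        bx=cv2.boxPoints(r); e=[(bx[i]+bx[(i+1)%4])/2 for i in range(4)]
        ln=[np.linalg.norm(bx[i]-bx[(i+1)%4]) for i in range(4)]
        sh=[e[i] for i in np.argsort(ln)[:2]]
        for p in sh: u=crop2full(p,off,8); print(np.round(u,2),onz(n,u,.085).round(4))
    pr=np.load("pr.npy"); print(tf(pr,[(0,.1,.085),(0,-.1,.085)]).round(4))
E
python3 tube.py
```

```text
top [(1, [450, 40, 70, 74, 3539]), (2, [129, 62, 286, 116, 16419]), (3, [41, 127, 53, 65, 2481])]
((280.91473388671875, 118.4970474243164), (66.90380096435547, 484.00311279296875), 78.60123443603516)
[399.33 173.4 ] [ 0.6059 -0.2928  0.085 ]
[340.02 185.35] [ 0.5704 -0.0934  0.085 ]
side [(1, [263, 0, 45, 29, 916]), (2, [55, 55, 56, 36, 1287]), (3, [79, 120, 194, 244, 17588]), (4, [236, 396, 102, 96, 5864])]
((246.21475219726562, 253.8331756591797), (474.7760009765625, 263.0736389160156), 72.718505859375)
[356.52 202.96] [ 0.614  -0.0773  0.085 ]
[374.15 259.63] [ 0.6071 -0.2923  0.085 ]
[[ 0.5712 -0.0915  0.085 ]
 [ 0.6051 -0.2886  0.085 ]]
```

```bash
cat > plan.py <<'E'
import sys; from h import *
from scipy.spatial.transform import Rotation as Ro
def delta(tcp,yawdir_deg,o=None):
    "target: tool x down, tool y along heading yawdir (or opposite, nearest)"
    o=o or env.get_obs(); R=Ro.from_euler("xyz",o["eef_rot"],degrees=True)
    best=None
    for f in(0,180):
        a=np.radians(yawdir_deg+f); y=np.array([np.cos(a),np.sin(a),0]); x=np.array([0,0,-1.]); M=np.c_[x,y,np.cross(x,y)]
        rv=(R.inv()*Ro.from_matrix(M)).as_rotvec()
        if best is None or np.linalg.norm(rv)<np.linalg.norm(best): best=rv
    return best.round(4), R.inv().apply(np.array(tcp)-o["eef_pos"]).round(4)
def show():
    o=env.get_obs(); R=Ro.from_euler("xyz",o["eef_rot"],degrees=True)
    print("t",round(o["clock"],2),"pos",o["eef_pos"].round(4),"ty",R.as_matrix()[:,1].round(3),"tx",R.as_matrix()[:,0].round(3),"F",o["contact_force"].round(1),"op",round(o["opening"],4),"q",o["joint_positions"].round(0))
E
python3 - <<'E'
from plan import *
show()
for h in(9.9,): print(delta((.588,-.193,.23),h))
load()
for n,uv,z in(("spray",(438,180),.1),("offcut",(312,156),.07),("knob",(220,210),.1),("brush",(312,230),.02)): print(n,onz("top",uv,z).round(3))
E
```

```text
t 0.3 pos [ 0.2571 -0.6239  0.2222] ty [ 0.381 -0.925 -0.001] tx [-0.     0.001 -1.   ] F [-0.3 -1.1  0.5] op 0.087 q [66. 27. -3. 88.  1. 65. -5.]
(array([-1.3527e+00, -4.0000e-04,  5.0000e-04]), array([-0.0076, -0.2723, -0.4701]))
spray [ 0.578 -0.417  0.1  ]
offcut [ 0.676 -0.002  0.07 ]
knob [0.496 0.303 0.1  ]
brush [0.43  0.004 0.02 ]
```

Request:
jog_arm:
  deltas:
    - [[-0.1,0,0,-0.005,-0.02,-0.034,0.03],[-0.2,0,0,-0.007,-0.04,-0.069,0.03],[-0.3,0,0,-0.008,-0.06,-0.104,0.03],[-0.4,0,0,-0.008,-0.08,-0.139,0.03],[-0.5,0,0,-0.008,-0.1,-0.173,0.03],[-0.6,0,0,-0.008,-0.12,-0.208,0.03],[-0.7,0,0,-0.008,-0.14,-0.243,0.03],[-0.8,0,0,-0.008,-0.16,-0.278,0.03],[-0.9,0,0,-0.008,-0.18,-0.312,0.03],[-1.0,0,0,-0.008,-0.2,-0.347,0.03],[-1.1,0,0,-0.008,-0.22,-0.382,0.03],[-1.2,0,0,-0.008,-0.24,-0.417,0.03]]
  squeeze: 50

```text
clock: 1.4
eef_pos: [0.5522, -0.2418, 0.2309]
eef_rot: [42.2, 90.0, -46.4]
contact_force: [1.1, -0.9, 0.2]
opening: 0.0452
```

```bash
python3 - <<'E'
from plan import *
show(); print(delta((.588,-.193,.2),9.9))
E
```

```text
t 1.4 pos [ 0.5522 -0.2418  0.2309] ty [1.    0.025 0.001] tx [ 0.001 -0.001 -1.   ] F [ 1.1 -0.9  0.2] op 0.0452 q [ 39.  22. -26.  96.  10.  64.  12.]
(array([-0.1482,  0.0006, -0.0005]), array([ 0.0309,  0.037 , -0.048 ]))
```

Request:
jog_arm:
  deltas:
    - [[-0.05,0,0,0.01,0.012,-0.016,0.03],[-0.1,0,0,0.02,0.025,-0.032,0.03],[-0.148,0,0,0.031,0.037,-0.048,0.03],[-0.148,0,0,0.031,0.037,-0.048,0.03],[-0.148,0,0,0.031,0.037,-0.048,0.03]]

```text
clock: 1.82
eef_pos: [0.587, -0.194, 0.1985]
eef_rot: [-115.0, 89.9, 164.7]
contact_force: [-0.0, -1.2, 0.2]
opening: 0.045
```

```bash
python3 - <<'E'
from plan import *
show(); print(delta((.588,-.193,.066),9.9))
for n in("top","side"):
    im=cams.get_image(n)["color"][:,:,::-1]; cv2.imwrite(f"pics/{n}1.png",im)
    o=(310,120) if n=="top" else (310,150)
    cv2.imwrite(f"pics/{n}1c.png",cv2.resize(im[o[1]:o[1]+110,o[0]:o[0]+130],None,fx=5,fy=5,interpolation=cv2.INTER_CUBIC))
E
```

```text
t 1.82 pos [ 0.587  -0.194   0.1985] ty [ 0.986  0.168 -0.002] tx [-0.002  0.001 -1.   ] F [-0.  -1.2  0.2] op 0.045 q [ 35.  25. -28.  96.  13.  62.  13.]
(array([-0.0036, -0.0009,  0.0018]), array([ 0.1325,  0.0014, -0.0007]))
```

View pics/side1c.png

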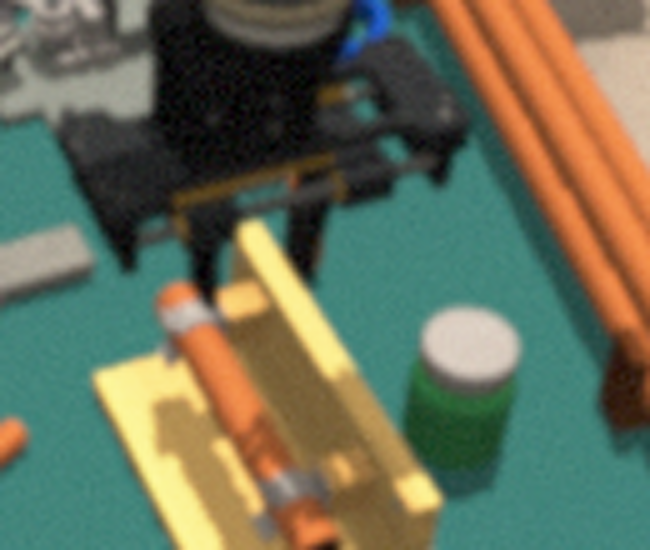

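View pics/top1c.png

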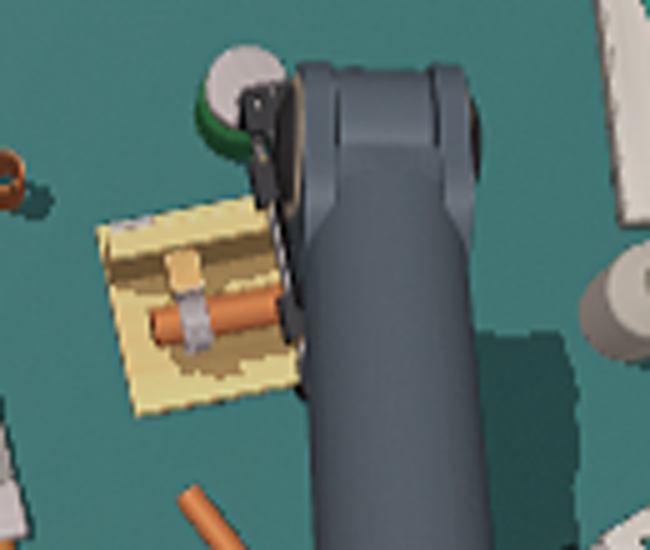

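Request:
jog_arm:
  deltas:
    - [[0,0,0,0.02,0.001,-0.001,0.03],[0,0,0,0.045,0.001,-0.001,0.03],[0,0,0,0.07,0.001,-0.001,0.03],[0,0,0,0.08,0.001,-0.001,0.03],[0,0,0,0.09,0.001,-0.001,0.03],[0,0,0,0.1,0.001,-0.001,0.03]]

```text
clock: 2.42
eef_pos: [0.5886, -0.1947, 0.0999]
eef_rot: [48.8, 89.9, -31.6]
contact_force: [0.5, 0.8, -1.1]
opening: 0.0449
```

```bash
python3 - <<'E'
from plan import *
show(); print(delta((.588,-.193,.066),9.9))
for n in("side",):
    im=cams.get_image(n)["color"][:,:,::-1]; cv2.imwrite(f"pics/{n}2.png",im)
    o=(310,150)
    cv2.imwrite(f"pics/{n}2c.png",cv2.resize(im[o[1]:o[1]+130,o[0]:o[0]+130],None,fx=5,fy=5)[:600])
E
```

```text
t 2.42 pos [ 0.5886 -0.1947  0.0999] ty [0.986 0.166 0.001] tx [ 0.002 -0.001 -1.   ] F [ 0.5  0.8 -1.1] op 0.0449 q [ 33.  31. -26. 101.  17.  51.   9.]
(array([-0.0065,  0.0013, -0.0015]), array([ 0.0339, -0.0004, -0.0018]))
```

View pics/side2c.png

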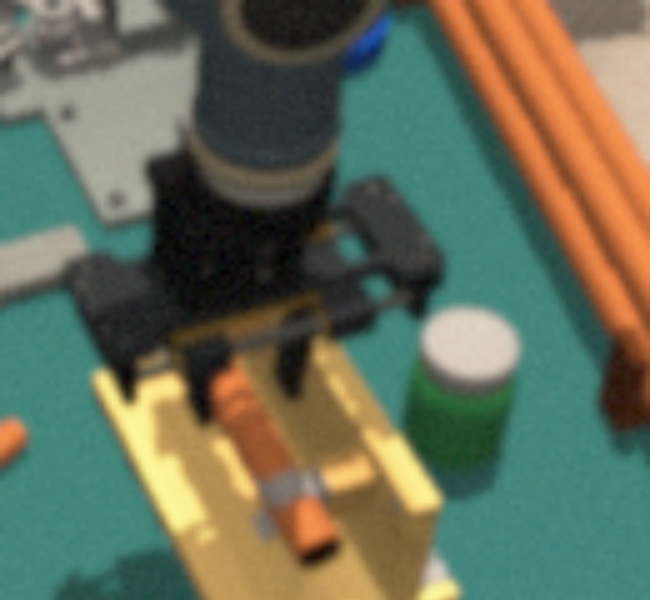

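The fingers straddle the tube between the clips: front finger near (205,380) and rear near (293,350) in the crop, with the upstand behind. I'll descend and close.

Request:
jog_arm:
  deltas:
    - [[0,0,0,0.012,0,-0.001,0.03],[0,0,0,0.024,0,-0.002,0.03],[0,0,0,0.034,0,-0.002,0.03],[0,0,0,0.034,0,-0.002,0.03],[0,0,0,0.034,0,-0.002,-1],[0,0,0,0.034,0,-0.002,-1],[0,0,0,0.034,0,-0.002,-1],[0,0,0,0.034,0,-0.002,-1],[0,0,0,0.034,0,-0.002,-1],[0,0,0,0.034,0,-0.002,-1]]
  squeeze: 50

```text
clock: 3.3
eef_pos: [0.5885, -0.1916, 0.0662]
eef_rot: [66.2, 89.9, -14.2]
contact_force: [1.1, 1.1, 1.5]
opening: 0.0265
```

```bash
python3 - <<'E'
from plan import *
show()
E
```

```text
t 3.3 pos [ 0.5885 -0.1916  0.0662] ty [0.986 0.167 0.002] tx [ 0.002 -0.    -1.   ] F [1.1 1.1 1.5] op 0.0265 q [ 32.  34. -25. 103.  18.  48.   8.]
```

Request:
jog_arm:
  deltas:
    - [[0,0,0,0,-0.006,0,-1],[0,0,0,0,-0.012,0,-1],[0,0,0,0,-0.018,0,-1],[0,0,0,0,-0.024,0,-1],[0,0,0,0,-0.03,0,-1],[0,0,0,0,-0.036,0,-1],[0,0,0,0,-0.042,0,-1],[0,0,0,0,-0.048,0,-1],[0,0,0,0,-0.054,0,-1],[0,0,0,0,-0.06,0,-1],[0,0,0,0,-0.06,0,-1]]

```text
clock: 4.22
eef_pos: [0.5268, -0.2021, 0.0654]
eef_rot: [-88.0, 89.9, -168.4]
contact_force: [0.3, 0.0, -1.9]
opening: 0.027
```

```bash
python3 - <<'E'
from plan import *
show()
for n in("side",):
    im=cams.get_image(n)["color"][:,:,::-1]; cv2.imwrite(f"pics/{n}3.png",im)
    o=(290,150)
    cv2.imwrite(f"pics/{n}3c.png",cv2.resize(im[o[1]:o[1]+130,o[0]:o[0]+150],None,fx=4.6,fy=4.6))
E
```

```text
t 4.22 pos [ 0.5268 -0.2021  0.0654] ty [ 0.986  0.166 -0.002] tx [-0.002 -0.    -1.   ] F [ 0.3  0.  -1.9] op 0.027 q [ 36.  30. -25. 110.  18.  44.  10.]
```

View pics/side3c.png

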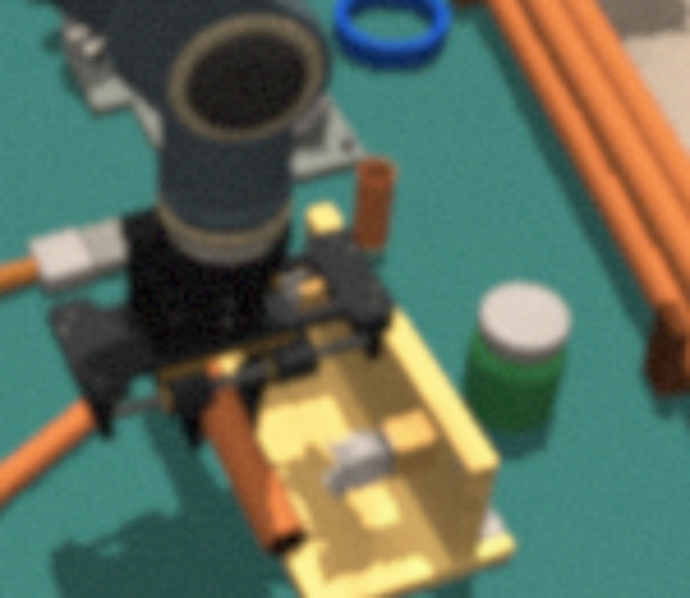

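Request:
jog_arm:
  deltas:
    - [[0,0,0,-0.015,0,0,-1],[0,0,0,-0.035,0,0,-1],[0,0,0,-0.06,0,0,-1],[0,0,0,-0.085,0,0,-1],[0,0,0,-0.11,0,0,-1],[0,0,0,-0.125,0,0,-1],[0,0,0,-0.125,0,0,-1]]

```text
clock: 4.85
eef_pos: [0.5314, -0.2018, 0.1945]
eef_rot: [61.1, 89.5, -19.3]
contact_force: [1.1, 0.7, -1.5]
opening: 0.027
```

```bash
sed -i 's/S2((132,115))/S2((86,55))/' fit.py; python3 fit.py; python3 - <<'E'
from plan import *
show(); pv=np.load("pv.npy"); print(delta((pv[0],pv[1],.19),np.degrees(pv[2])))
E
```

```text
[ 0.58830655 -0.19338625  0.085     ] [0.55513696 0.24323973 0.07      ]
[ 0.5882 -0.19    0.1704] 9.77
[[-1.4, -0.2], [-0.7, 0.3], [-0.5, -1.3], [-0.4, 0.0], [0.1, -0.4], [1.2, -0.4], [-0.4, -0.5], [-0.0, -0.9], [0.5, 0.1], [0.9, -0.3], [0.8, 0.3], [1.1, -0.5]]
[0.6372 0.1834 0.1684] 9.65
[[-0.4, 0.1], [0.2, -0.3], [0.5, 0.7], [-0.3, 0.3], [0.3, 0.0], [-0.1, -0.4], [-1.2, -0.1]]
t 4.95 pos [ 0.5288 -0.2015  0.1905] ty [0.986 0.167 0.001] tx [ 0.001 -0.    -1.   ] F [-1.5 -0.4 -2.3] op 0.0267 q [ 39.  21. -29. 104.  12.  58.  15.]
(array([-0.0002,  0.0005, -0.0006]), array([ 0.0004,  0.1713, -0.3613]))
```

Request:
jog_arm:
  deltas:
    - [[0,0,0,0,0.008,-0.017,-1],[0,0,0,0,0.024,-0.05,-1],[0,0,0,0,0.041,-0.086,-1],[0,0,0,0,0.058,-0.122,-1],[0,0,0,0,0.075,-0.158,-1],[0,0,0,0,0.092,-0.194,-1],[0,0,0,0,0.109,-0.23,-1],[0,0,0,0,0.126,-0.266,-1],[0,0,0,0,0.143,-0.302,-1],[0,0,0,0,0.157,-0.332,-1],[0,0,0,0,0.168,-0.354,-1],[0,0,0,0,0.171,-0.361,-1]]

```text
clock: 5.95
eef_pos: [0.6356, 0.1891, 0.1881]
eef_rot: [-146.2, 89.7, 133.8]
contact_force: [-0.1, 0.8, -1.1]
opening: 0.0264
```

```bash
python3 - <<'E'
from plan import *
pv=np.load("pv.npy")
for n in("side","top"):
    im=cams.get_image(n)["color"][:,:,::-1]; cv2.imwrite(f"pics/{n}4.png",im)
    o=(250,80) if n=="side" else (190,110)
    cv2.imwrite(f"pics/{n}4c.png",cv2.resize(im[o[1]:o[1]+120,o[0]:o[0]+150],None,fx=5,fy=5))
show(); print(delta((pv[0],pv[1],.12),np.degrees(pv[2])))
E
```

```text
t 6.05 pos [0.6356 0.1852 0.1882] ty [ 0.985  0.171 -0.003] tx [-0.004  0.    -1.   ] F [-0.1  0.6 -2. ] op 0.0268 q [  2.  31. -32.  90.  18.  64. -24.]
(array([ 0.0037, -0.0008,  0.0035]), array([0.0682, 0.0014, 0.0022]))
```

View pics/side4c.png

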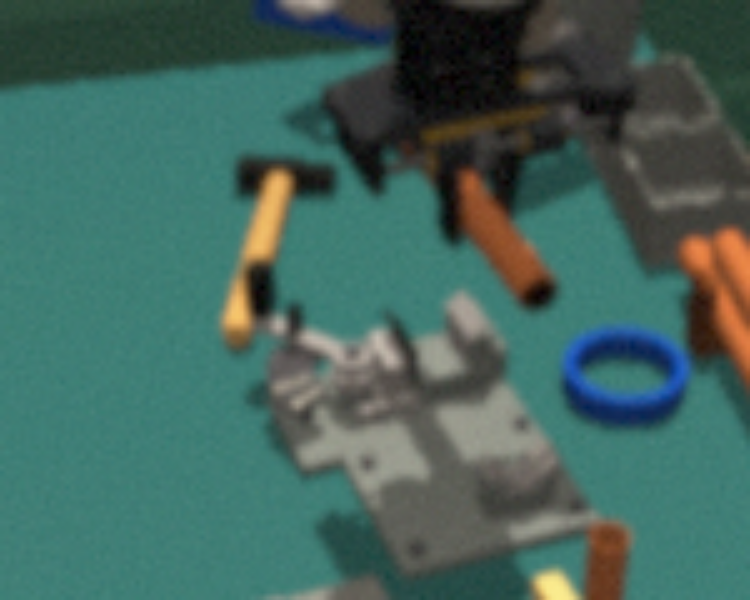

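View pics/top4c.png

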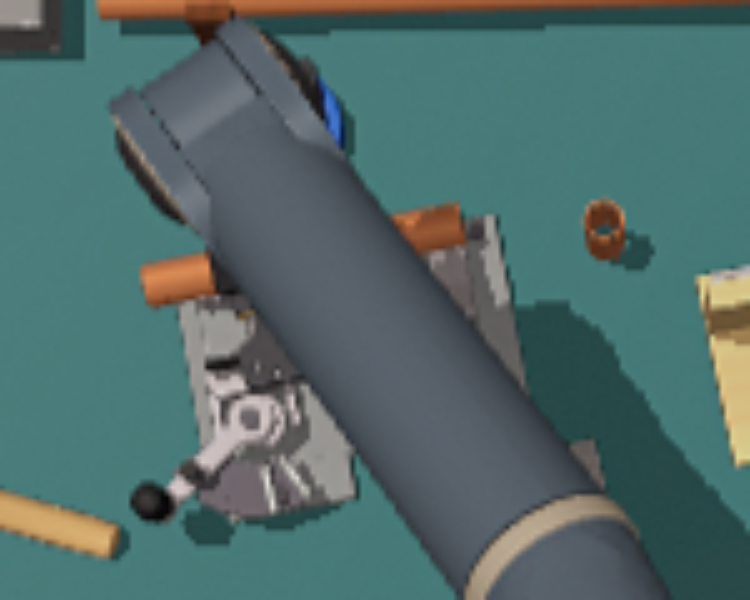

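```bash
python3 - <<'E'
from plan import *
load()
# save images' subregion mask
im=cv2.imread("pics/top4.png"); off=(215,145);size=(72,30)
c=cv2.resize(im[off[1]:off[1]+size[1],off[0]:off[0]+size[0]],None,fx=8,fy=8,interpolation=cv2.INTER_CUBIC)
h=cv2.cvtColor(c,cv2.COLOR_BGR2HSV); m=((h[...,0]<=13)&(h[...,1]>120)&(h[...,2]>70)).astype(np.uint8)*255
n,l,st,ce=cv2.connectedComponentsWithStats(m)
k=np.isin(l,[i for i in range(1,n) if st[i][4]>1000]); print([st[i].tolist() for i in range(1,n) if st[i][4]>1000])
q=np.argwhere(k)[:,::-1].astype(np.float32); r=cv2.minAreaRect(q); print(r)
bx=cv2.boxPoints(r); e=[(bx[i]+bx[(i+1)%4])/2 for i in range(4)]; ln=[np.linalg.norm(bx[i]-bx[(i+1)%4]) for i in range(4)]
P=[onz("top",crop2full(e[i],off,8),.207) for i in np.argsort(ln)[:2]]
print(np.round(P,4),"mid",np.mean(P,0).round(4),"len",np.linalg.norm(P[0]-P[1]).round(4))
E=onz("side",crop2full((540,287),(250,80),5),.207); print("side near end",E.round(4))
o=env.get_obs(); show()
E
```

```text
[[429, 47, 116, 79, 6062], [27, 124, 121, 86, 7224]]
((285.269287109375, 127.84616088867188), (68.05230712890625, 519.9038696289062), 78.69007110595703)
[[0.6529 0.0892 0.207 ]
 [0.6174 0.2877 0.207 ]] mid [0.6351 0.1884 0.207 ] len 0.2017
side near end [0.6552 0.0928 0.207 ]
t 6.15 pos [0.6363 0.1811 0.1888] ty [ 0.986  0.166 -0.003] tx [-0.003 -0.002 -1.   ] F [ 0.5 -0.4 -1.5] op 0.0269 q [  2.  31. -32.  90.  18.  64. -24.]
```

```bash
cat > meas.py <<'E'
from plan import *
def topmeas(z,off=(215,145),size=(72,30),name=None,smin=1000):
    d=cams.get_image("top"); setcal("top",d); im=np.ascontiguousarray(d["color"][:,:,::-1])
    c=cv2.resize(im[off[1]:off[1]+size[1],off[0]:off[0]+size[0]],None,fx=8,fy=8,interpolation=cv2.INTER_CUBIC)
    if name: cv2.imwrite(name,c)
    h=cv2.cvtColor(c,cv2.COLOR_BGR2HSV); m=((h[...,0]<=13)&(h[...,1]>120)&(h[...,2]>70)).astype(np.uint8)*255
    n,l,st,ce=cv2.connectedComponentsWithStats(m)
    k=np.isin(l,[i for i in range(1,n) if st[i][4]>smin]); print([st[i].tolist() for i in range(1,n) if st[i][4]>smin])
    q=np.argwhere(k)[:,::-1].astype(np.float32); r=cv2.minAreaRect(q)
    bx=cv2.boxPoints(r); e=[(bx[i]+bx[(i+1)%4])/2 for i in range(4)]; ln=[np.linalg.norm(bx[i]-bx[(i+1)%4]) for i in range(4)]
    P=[onz("top",crop2full(e[i],off,8),z) for i in np.argsort(ln)[:2]]
    if P[0][1]>P[1][1]: P=P[::-1]
    d=P[1]-P[0]; print("mid",np.mean(P,0).round(4),"len",np.linalg.norm(d).round(4),"yaw",np.degrees(np.arctan2(-d[0],d[1])).round(2))
E
python3 - <<'E'
from meas import *
show(); topmeas(.207); show(); pv=np.load("pv.npy"); print(delta((pv[0]-.001,pv[1]-.0005,.12),np.degrees(pv[2])))
E
```

```text
t 6.15 pos [0.6363 0.1811 0.1888] ty [ 0.986  0.166 -0.003] tx [-0.003 -0.002 -1.   ] F [ 0.5 -0.4 -1.5] op 0.0269 q [  2.  31. -32.  90.  18.  64. -24.]
[[445, 44, 119, 82, 6354], [46, 122, 118, 85, 7109]]
mid [0.6356 0.1813 0.207 ] len 0.2019 yaw 9.82
t 6.2 pos [0.6367 0.1804 0.1893] ty [ 0.986  0.165 -0.002] tx [-0.002 -0.002 -1.   ] F [ 0.2 -0.1 -2.3] op 0.027 q [  2.  31. -32.  90.  18.  64. -24.]
(array([-0.0027,  0.002 ,  0.0022]), array([ 0.0693,  0.0001, -0.0027]))
```

Request:
jog_arm:
  deltas:
    - [[0,0,0,0.015,0,-0.001,-1],[0,0,0,0.03,0,-0.002,-1],[0,0,0,0.05,0,-0.002,-1],[0,0,0,0.07,0,-0.002,-1],[0,0,0,0.085,0,-0.002,-1],[0,0,0,0.095,0,-0.002,-1],[0,0,0,0.1,0,-0.002,-1],[0,0,0,0.1,0,-0.002,-1],[0,0,0,0.1,0,-0.002,-1],[0,0,0,0.1,0,-0.002,-1],[0,0,0,0.1,0,-0.002,-1]]

```text
clock: 7.12
eef_pos: [0.6373, 0.1852, 0.0918]
eef_rot: [95.5, 89.9, 15.1]
contact_force: [-0.2, -0.8, -1.3]
opening: 0.027
```

```bash
python3 - <<'E'
from meas import *
show(); topmeas(.107); show(); pv=np.load("pv.npy"); print(delta((pv[0]-.001,pv[1],.033),np.degrees(pv[2])))
im=cams.get_image("side")["color"][:,:,::-1]; o=(250,80)
cv2.imwrite("pics/side5c.png",cv2.resize(im[o[1]:o[1]+120,o[0]:o[0]+150],None,fx=5,fy=5))
E
```

```text
t 7.12 pos [0.6373 0.1852 0.0918] ty [0.986 0.167 0.002] tx [ 0.002  0.001 -1.   ] F [-0.2 -0.8 -1.3] op 0.027 q [  1.  36. -30.  95.  21.  54. -28.]
[[476, 98, 95, 73, 4351], [82, 171, 114, 69, 6104]]
mid [0.637  0.1856 0.107 ] len 0.2019 yaw 9.94
t 7.17 pos [0.6371 0.1852 0.0916] ty [0.986 0.167 0.002] tx [ 0.002  0.    -1.   ] F [-0.1  0.2 -2.2] op 0.0271 q [  1.  36. -30.  95.  21.  54. -28.]
(array([-0.0004, -0.0001, -0.0018]), array([ 0.0586, -0.0014,  0.0016]))
```

View pics/side5c.png

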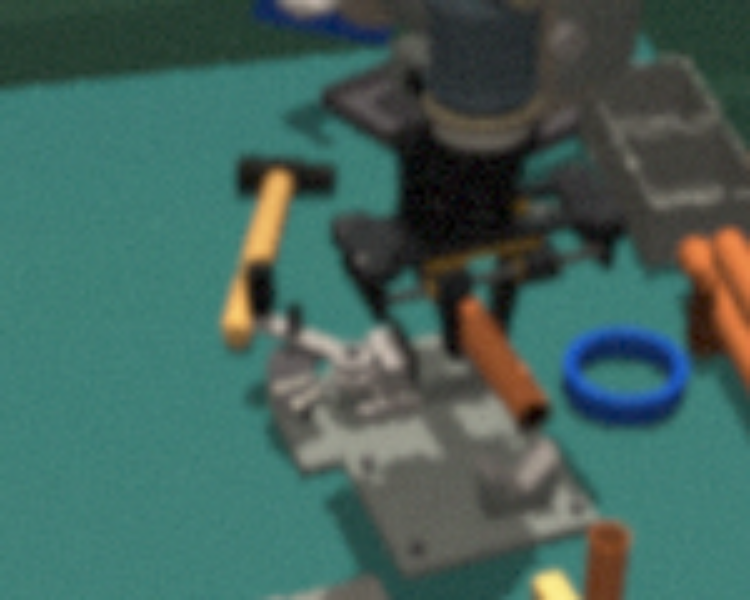

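Request:
jog_arm:
  deltas:
    - [[0,0,0,0.005,-0.001,0.001,-1],[0,0,0,0.01,-0.001,0.002,-1],[0,0,0,0.015,-0.001,0.002,-1],[0,0,0,0.02,-0.001,0.002,-1],[0,0,0,0.025,-0.001,0.002,-1],[0,0,0,0.03,-0.001,0.002,-1],[0,0,0,0.035,-0.001,0.002,-1],[0,0,0,0.04,-0.001,0.002,-1],[0,0,0,0.042,-0.001,0.002,-1],[0,0,0,0.042,-0.001,0.002,-1]]

```text
clock: 8.05
eef_pos: [0.6355, 0.1826, 0.0477]
eef_rot: [-79.7, 89.9, -160.0]
contact_force: [-1.5, -0.3, -1.8]
opening: 0.0267
```

```bash
python3 - <<'E'
from meas import *
show(); topmeas(.067); show(); pv=np.load("pv.npy"); print(delta((pv[0]-.001,pv[1],.033),np.degrees(pv[2])))
E
```

```text
t 8.05 pos [0.6355 0.1826 0.0477] ty [ 0.986  0.167 -0.001] tx [-0.001 -0.    -1.   ] F [-1.5 -0.3 -1.8] op 0.0267 q [ -0.  39. -29.  97.  23.  50. -29.]
[[505, 129, 71, 65, 3057], [107, 194, 109, 46, 3682]]
mid [0.6348 0.1822 0.067 ] len 0.2014 yaw 9.23
t 8.1 pos [0.6358 0.1828 0.0482] ty [ 0.986  0.167 -0.   ] tx [-0. -0. -1.] F [-0.1 -0.1 -1.9] op 0.0271 q [ -0.  39. -29.  97.  23.  50. -29.]
(array([-0.0003,  0.0001,  0.0004]), array([ 0.0152,  0.0005, -0.0005]))
```

Request:
jog_arm:
  deltas:
    - [[0,0,0,0.003,0.0005,0,-1],[0,0,0,0.006,0.0005,0,-1],[0,0,0,0.008,0.0005,0,-1],[0,0,0,0.01,0.0005,0,-1],[0,0,0,0.011,0.0005,0,-1],[0,0,0,0.012,0.0005,0,-1],[0,0,0,0.013,0.0005,0,-1],[0,0,0,0.013,0.0005,0,-1],[0,0,0,0.013,0.0005,0,-1]]

```text
clock: 8.85
eef_pos: [0.6366, 0.1829, 0.0357]
eef_rot: [82.2, 90.0, 1.8]
contact_force: [0.6, -0.7, -2.3]
opening: 0.027
```

```bash
python3 - <<'E'
from meas import *
show(); topmeas(.054); show()
E
```

```text
t 8.85 pos [0.6366 0.1829 0.0357] ty [0.986 0.167 0.   ] tx [ 0.  0. -1.] F [ 0.6 -0.7 -2.3] op 0.027 q [ -0.  40. -28.  97.  24.  49. -29.]
[[508, 131, 68, 64, 2831], [112, 198, 107, 42, 3414]]
mid [0.6414 0.1838 0.054 ] len 0.2005 yaw 6.13
t 8.9 pos [0.6365 0.1829 0.0357] ty [0.986 0.167 0.   ] tx [ 0. -0. -1.] F [-0.6  0.2 -2. ] op 0.027 q [ -0.  40. -28.  97.  24.  49. -29.]
```

Request:
jog_arm:
  deltas:
    - [[0,0,0,0.001,0,0,-1],[0,0,0,0.002,0,0,-1],[0,0,0,0.0025,0,0,-1],[0,0,0,0.003,0,0,-1],[0,0,0,0.003,0,0,-1]]

```text
clock: 9.32
eef_pos: [0.6375, 0.1831, 0.0339]
eef_rot: [83.4, 89.9, 3.0]
contact_force: [-0.8, -0.8, 5.8]
opening: 0.0268
```

```bash
python3 - <<'E'
from meas import *
show()
im=cams.get_image("side")["color"][:,:,::-1]; o=(290,120)
cv2.imwrite("pics/side6c.png",cv2.resize(im[o[1]:o[1]+80,o[0]:o[0]+100],None,fx=7,fy=7,interpolation=cv2.INTER_CUBIC))
im=cams.get_image("top")["color"][:,:,::-1]; o=(205,140)
cv2.imwrite("pics/top6c.png",cv2.resize(im[o[1]:o[1]+85,o[0]:o[0]+100],None,fx=7,fy=7,interpolation=cv2.INTER_CUBIC))
show()
E
```

```text
t 9.32 pos [0.6375 0.1831 0.0339] ty [0.986 0.168 0.003] tx [ 0.003  0.    -1.   ] F [-0.8 -0.8  5.8] op 0.0268 q [ -0.  40. -28.  97.  24.  49. -29.]
t 9.42 pos [0.6375 0.1831 0.0339] ty [0.986 0.168 0.003] tx [ 0.003  0.    -1.   ] F [-0.4 -0.4  4.5] op 0.0271 q [ -0.  40. -28.  97.  24.  49. -29.]
```

View pics/side6c.png

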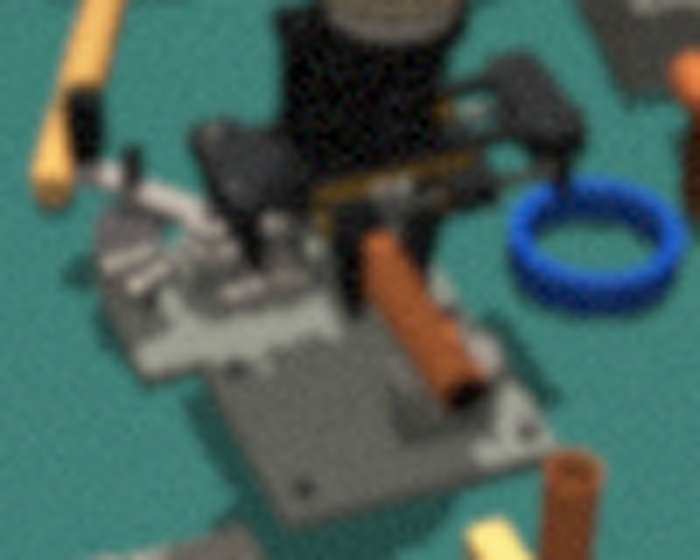

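View pics/top6c.png

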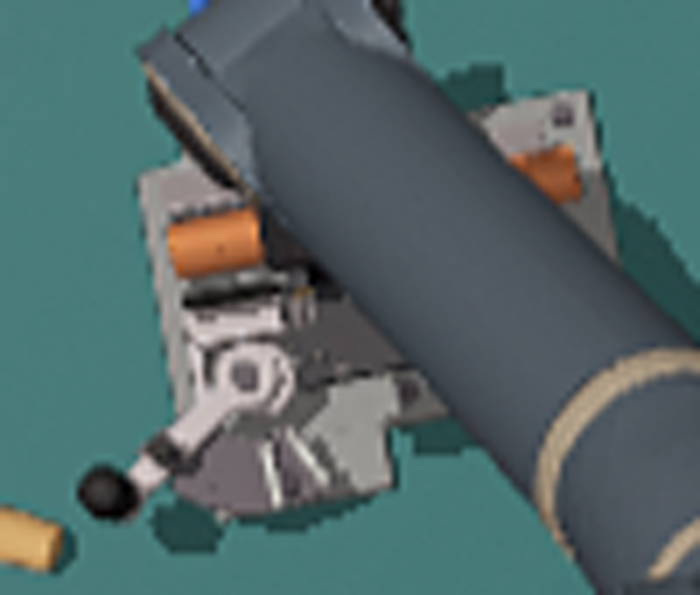

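Request:
jog_arm:
  deltas:
    - [[0,0,0,0,0,0,-0.3],[0,0,0,0,0,0,-0.2],[0,0,0,0,0,0,-0.1],[0,0,0,0,0,0,0],[0,0,0,0,0,0,0],[0,0,0,0,0,0,0],[0,0,0,-0.005,0,0,0],[0,0,0,-0.015,0,0,0],[0,0,0,-0.03,0,0,0],[0,0,0,-0.05,0,0,0]]

```text
clock: 10.25
eef_pos: [0.6359, 0.1828, 0.0832]
eef_rot: [-85.7, 89.9, -166.0]
contact_force: [-0.2, 0.2, 0.6]
opening: 0.043
```

Request:
jog_arm:
  deltas:
    - [[0,0,0,-0.03,0,0,0],[0,0,0,-0.06,0,0,0],[0,0,0,-0.09,0,0,0],[0,0,0,-0.11,0,0,0],[0,0,0,-0.12,0,0,0],[0,0,0,-0.12,0,0,0]]

```text
clock: 10.75
eef_pos: [0.6378, 0.1838, 0.2067]
eef_rot: [96.9, 89.6, 16.5]
contact_force: [0.4, 0.2, -0.2]
opening: 0.0436
```

```bash
python3 - <<'E'
from meas import *
show()
im=cams.get_image("side")["color"][:,:,::-1]; o=(290,120)
cv2.imwrite("pics/side7c.png",cv2.resize(im[o[1]:o[1]+80,o[0]:o[0]+100],None,fx=7,fy=7,interpolation=cv2.INTER_CUBIC))
topmeas(.052,name="pics/top7c.png"); pv=np.load("pv.npy"); print(pv)
a=np.radians(55); kn=tf(pv,[(-.07-.085*np.cos(a),.072+.085*np.sin(a),.085)])[0]; print("knob",kn, "pivot",tf(pv,[(-.07,.072,.06)]))
E
```

```text
t 10.75 pos [0.6378 0.1838 0.2067] ty [0.986 0.167 0.007] tx [ 0.006  0.002 -1.   ] F [ 0.4  0.2 -0.2] op 0.0436 q [  2.  30. -32.  89.  17.  65. -24.]
[[496, 125, 80, 70, 3961], [112, 202, 79, 38, 2311]]
mid [0.6379 0.1829 0.052 ] len 0.2019 yaw 9.69
[0.63716435 0.18338184 0.16836046]
knob [0.49635738 0.3031081  0.085     ] pivot [[0.55608932 0.24263418 0.06      ]]
```

View pics/side7c.png

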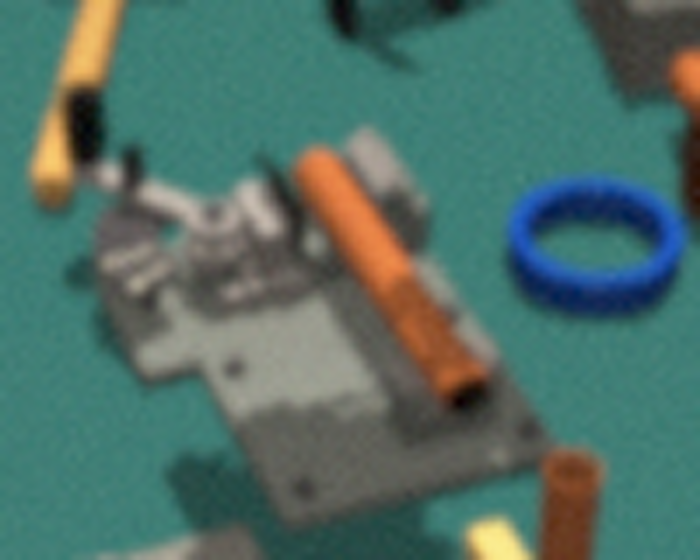

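View pics/top7c.png

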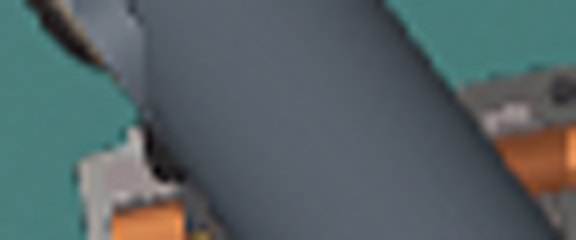

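```bash
python3 - <<'E'
from meas import *
show(); print(delta((.4964,.3031,.18),44.6))
E
```

```text
t 10.85 pos [0.636  0.1826 0.2024] ty [ 0.986  0.167 -0.   ] tx [-0.    -0.001 -1.   ] F [0.2 0.  1. ] op 0.0433 q [  2.  30. -32.  90.  17.  65. -24.]
(array([-6.104e-01,  4.000e-04,  5.000e-04]), array([ 0.0223, -0.1175, -0.1421]))
```

Request:
jog_arm:
  deltas:
    - [[-0.06,0,0,0.002,-0.012,-0.014,0],[-0.13,0,0,0.005,-0.026,-0.031,0],[-0.21,0,0,0.008,-0.042,-0.05,0],[-0.29,0,0,0.011,-0.058,-0.07,0],[-0.37,0,0,0.014,-0.073,-0.089,0],[-0.45,0,0,0.017,-0.088,-0.107,0],[-0.52,0,0,0.02,-0.102,-0.123,0],[-0.57,0,0,0.021,-0.11,-0.133,0],[-0.61,0,0,0.022,-0.117,-0.142,0],[-0.61,0,0,0.022,-0.117,-0.142,0],[-0.61,0,0,0.022,-0.117,-0.142,0],[-0.61,0,0,0.022,-0.117,-0.142,0]]

```text
clock: 11.85
eef_pos: [0.4986, 0.3022, 0.1803]
eef_rot: [-20.2, 90.0, -65.8]
contact_force: [0.6, 0.1, 0.1]
opening: 0.0435
```

```bash
python3 - <<'E'
from meas import *
show(); print(delta((.4964,.3031,.075),44.6))
im=cams.get_image("side")["color"][:,:,::-1]; o=(250,80)
cv2.imwrite("pics/side8c.png",cv2.resize(im[o[1]:o[1]+110,o[0]:o[0]+140],None,fx=5.4,fy=5.4,interpolation=cv2.INTER_CUBIC))
topmeas(.052,off=(215,145),size=(85,40),name="pics/top8c.png")
E
```

```text
t 11.85 pos [0.4986 0.3022 0.1803] ty [ 0.714  0.7   -0.   ] tx [ 0.    -0.001 -1.   ] F [0.6 0.1 0.1] op 0.0435 q [ -3.  27. -43. 102.  21.  60.  -9.]
(array([-0.0033,  0.0008,  0.0003]), array([ 0.1053, -0.0009, -0.0023]))
[[112, 127, 472, 149, 29074]]
mid [0.6372 0.183  0.052 ] len 0.2022 yaw 9.76
```

View pics/side8c.png

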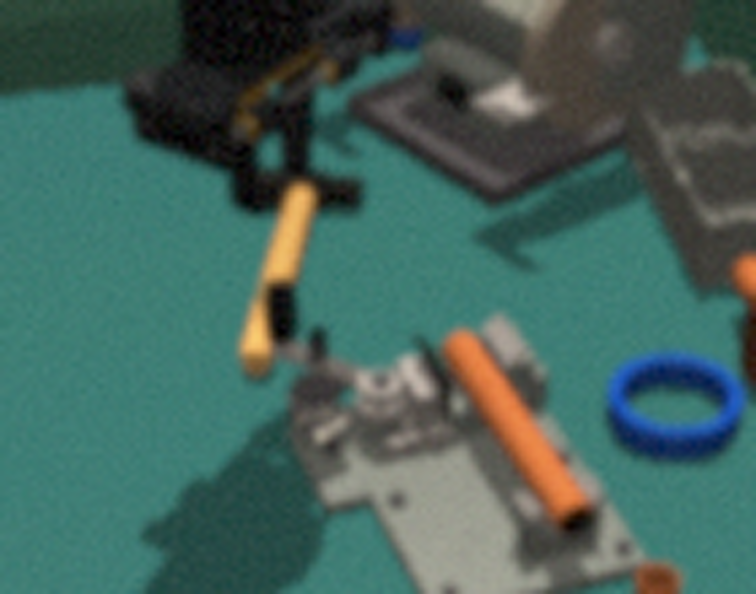

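View pics/top8c.png

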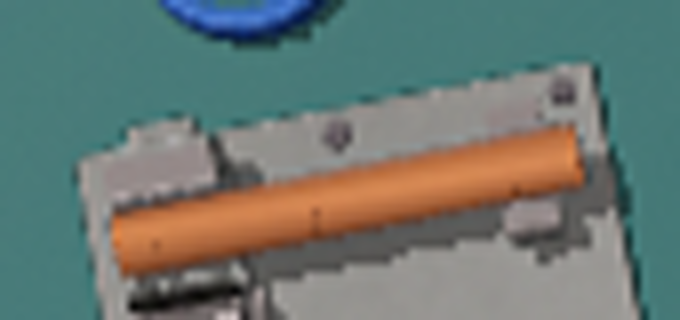

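Request:
jog_arm:
  deltas:
    - [[0,0,0,0.015,-0.001,-0.002,0],[0,0,0,0.03,-0.001,-0.002,0],[0,0,0,0.045,-0.001,-0.002,0],[0,0,0,0.06,-0.001,-0.002,0],[0,0,0,0.075,-0.001,-0.002,0],[0,0,0,0.09,-0.001,-0.002,0],[0,0,0,0.1,-0.001,-0.002,0],[0,0,0,0.105,-0.001,-0.002,0],[0,0,0,0.105,-0.001,-0.002,-0.29],[0,0,0,0.105,-0.001,-0.002,-0.29],[0,0,0,0.105,-0.001,-0.002,-0.29]]
  squeeze: 15

```text
clock: 12.87
eef_pos: [0.4958, 0.3045, 0.0764]
eef_rot: [77.1, 89.9, 31.7]
contact_force: [-0.7, -0.5, 0.6]
opening: 0.0334
```

```bash
python3 - <<'E'
from meas import *
show()
im=cams.get_image("side")["color"][:,:,::-1]; o=(250,80)
cv2.imwrite("pics/side9c.png",cv2.resize(im[o[1]:o[1]+110,o[0]:o[0]+140],None,fx=5.4,fy=5.4,interpolation=cv2.INTER_CUBIC))
im=cams.get_image("top")["color"][:,:,::-1]; o=(185,140)
cv2.imwrite("pics/top9c.png",cv2.resize(im[o[1]:o[1]+85,o[0]:o[0]+110],None,fx=6.5,fy=6.5,interpolation=cv2.INTER_CUBIC))
o=env.get_obs();R=Ro.from_euler("xyz",o["eef_rot"],degrees=True)
pv=np.load("pv.npy");piv=tf(pv,[(-.07,.072,.06)])[0]
a0=np.arctan2(*(np.array([.4964,.3031])-piv[:2])[::-1]); print("a0",np.degrees(a0), "r",np.hypot(*(o["eef_pos"][:2]-piv[:2])))
for th in np.linspace(0,1.28,15):
    p=np.r_[piv[:2]+.085*np.array([np.cos(a0+th),np.sin(a0+th)]),.075]
    rv,d=delta(p,np.degrees(a0+th)-90,o); print(round(th,3),rv,d)
E
```

```text
t 12.87 pos [0.4958 0.3045 0.0764] ty [0.712 0.702 0.002] tx [ 0.001  0.001 -1.   ] F [-0.7 -0.5  0.6] op 0.0334 q [ -7.  33. -39. 107.  27.  49. -15.]
a0 134.6297351530673 r 0.0864002430342448
0.0 [-0.0011  0.0005 -0.0016] [ 0.0014 -0.0004  0.0014]
0.091 [-0.0925  0.0006 -0.0016] [ 0.0014 -0.0082  0.0018]
0.183 [-0.1839  0.0007 -0.0016] [ 0.0014 -0.0159  0.0028]
0.274 [-0.2753  0.0008 -0.0015] [ 0.0014 -0.0235  0.0046]
0.366 [-0.3668  0.0008 -0.0015] [ 0.0014 -0.0308  0.0071]
0.457 [-0.4582  0.0009 -0.0015] [ 0.0014 -0.038   0.0102]
0.549 [-0.5496  0.001  -0.0014] [ 0.0014 -0.0448  0.0139]
0.64 [-0.6411  0.001  -0.0014] [ 0.0014 -0.0512  0.0183]
0.731 [-0.7325  0.0011 -0.0014] [ 0.0014 -0.0572  0.0232]
0.823 [-0.8239  0.0012 -0.0013] [ 0.0014 -0.0627  0.0287]
0.914 [-0.9153  0.0012 -0.0013] [ 0.0014 -0.0677  0.0346]
1.006 [-1.0068  0.0013 -0.0012] [ 0.0013 -0.0722  0.041 ]
1.097 [-1.0982  0.0014 -0.0012] [ 0.0013 -0.076   0.0477]
1.189 [-1.1896e+00  1.4000e-03 -1.1000e-03] [ 0.0013 -0.0793  0.0548]
1.28 [-1.2811e+00  1.5000e-03 -1.1000e-03] [ 0.0013 -0.0818  0.0621]
```

View pics/side9c.png

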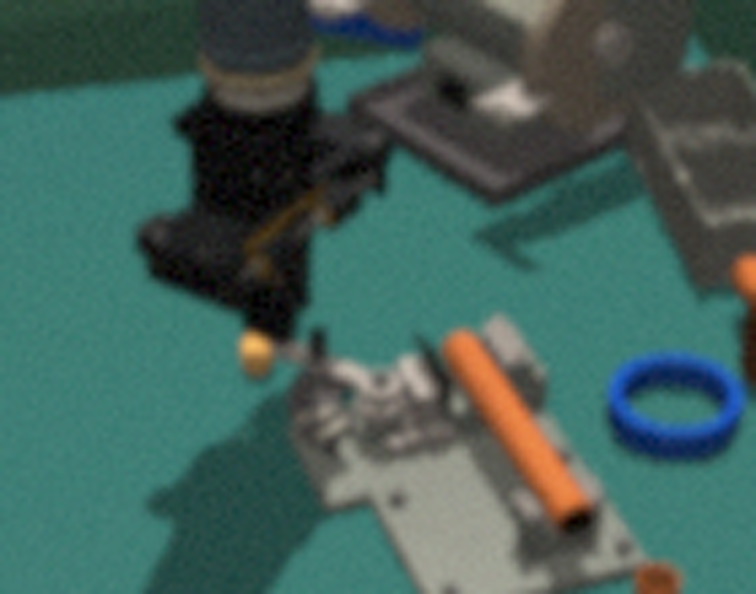

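View pics/top9c.png

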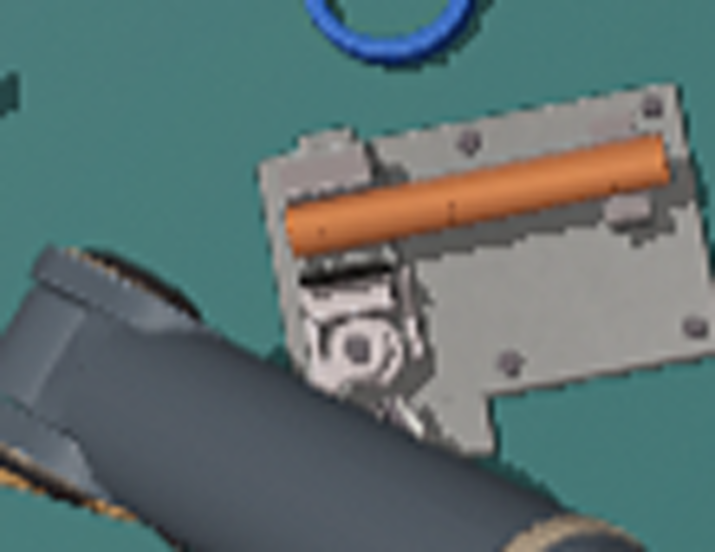

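Request:
jog_arm:
  deltas:
    - [[-0.045,0,0,0.001,-0.004,0.001,-0.29],[-0.092,0,0,0.001,-0.008,0.002,-0.29],[-0.184,0,0,0.001,-0.016,0.003,-0.29],[-0.275,0,0,0.001,-0.0235,0.0045,-0.29],[-0.367,0,0,0.001,-0.031,0.007,-0.29],[-0.458,0,0,0.001,-0.038,0.01,-0.29],[-0.55,0,0,0.001,-0.045,0.014,-0.29],[-0.641,0,0,0.001,-0.051,0.018,-0.29],[-0.733,0,0,0.001,-0.057,0.023,-0.29],[-0.824,0,0,0.001,-0.063,0.0285,-0.29],[-0.915,0,0,0.001,-0.068,0.0345,-0.29],[-0.915,0,0,0.001,-0.068,0.0345,-0.29]]

```text
clock: 13.97
eef_pos: [0.4718, 0.2322, 0.0756]
eef_rot: [43.2, 89.8, 50.3]
contact_force: [-0.5, 0.1, 0.3]
opening: 0.0308
```

```bash
cat > lev.py <<'E'
from meas import *
show()
im=cams.get_image("side")["color"][:,:,::-1]; o=(250,80)
import sys
k=sys.argv[1]
cv2.imwrite(f"pics/side{k}c.png",cv2.resize(im[o[1]:o[1]+110,o[0]:o[0]+140],None,fx=5.4,fy=5.4,interpolation=cv2.INTER_CUBIC))
im=cams.get_image("top")["color"][:,:,::-1]; o=(185,140)
cv2.imwrite(f"pics/top{k}c.png",cv2.resize(im[o[1]:o[1]+85,o[0]:o[0]+110],None,fx=6.5,fy=6.5,interpolation=cv2.INTER_CUBIC))
o=env.get_obs()
pv=np.load("pv.npy");piv=tf(pv,[(-.07,.072,.06)])[0]; a0=np.radians(134.63)
v=o["eef_pos"][:2]-piv[:2]; print("tcp th",(np.arctan2(v[1],v[0])-a0)%(2*np.pi),"r",np.hypot(*v))
for th in (1.0,1.1,1.16,1.22,1.25):
    p=np.r_[piv[:2]+.085*np.array([np.cos(a0+th),np.sin(a0+th)]),.075]
    rv,d=delta(p,np.degrees(a0+th)-90,o); print(round(th,3),rv,d)
E
python3 lev.py 10
```

```text
t 13.97 pos [0.4718 0.2322 0.0756] ty [-0.123  0.992  0.002] tx [ 0.002  0.002 -1.   ] F [-0.5  0.1  0.3] op 0.0308 q [  9.  34. -53. 114.  36.  50.  34.]
tcp th 0.9245585825474718 r 0.0855590365016843
1.0 [-0.0887  0.0005  0.0007] [-0.0001 -0.0064  0.0009]
1.1 [-0.1887  0.0004  0.0008] [-0.0001 -0.0148  0.0021]
1.16 [-0.2487  0.0004  0.0008] [-0.0001 -0.0198  0.0032]
1.22 [-0.3087  0.0004  0.0008] [-0.0001 -0.0247  0.0046]
1.25 [-0.3387  0.0004  0.0008] [-0.0001 -0.0271  0.0054]
```

View pics/side10c.png

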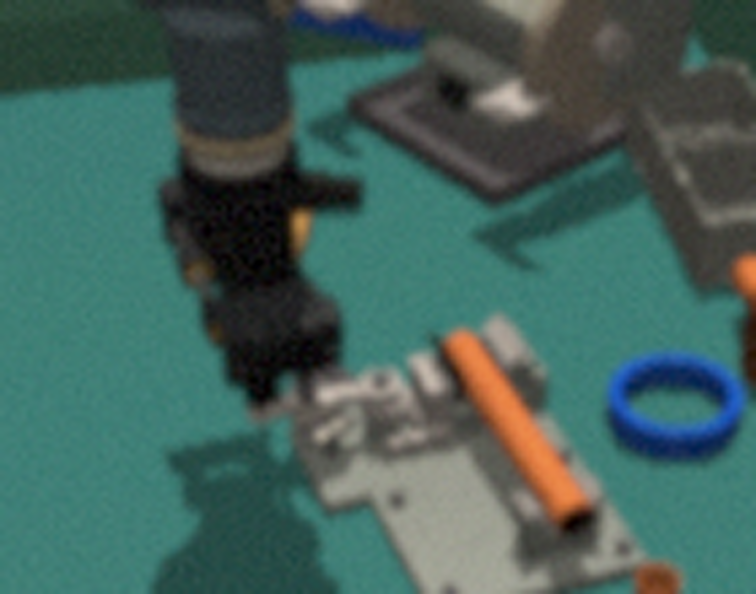

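View pics/top10c.png

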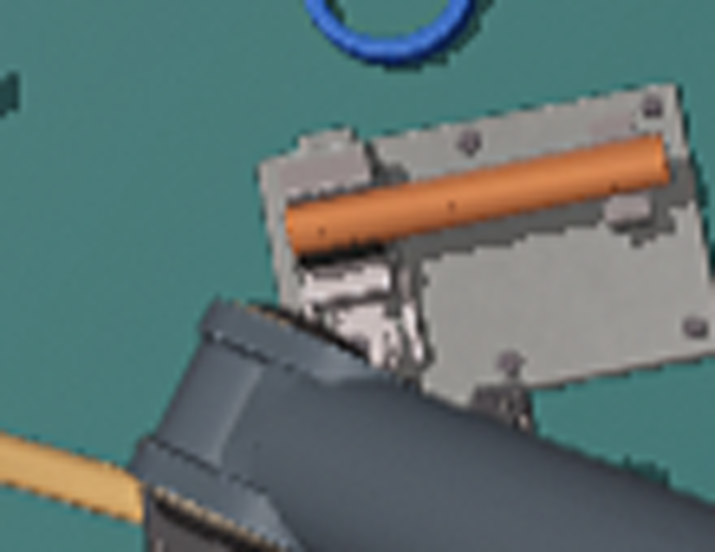

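Request:
jog_arm:
  deltas:
    - [[-0.06,0,0,0,-0.004,0.001,-0.29],[-0.12,0,0,0,-0.009,0.001,-0.29],[-0.18,0,0,0,-0.014,0.002,-0.29],[-0.24,0,0,0,-0.019,0.003,-0.29],[-0.29,0,0,0,-0.023,0.004,-0.29],[-0.32,0,0,0,-0.0255,0.005,-0.29],[-0.33,0,0,0,-0.0265,0.005,-0.29],[-0.33,0,0,0,-0.0265,0.005,-0.29]]

```text
clock: 14.73
eef_pos: [0.4792, 0.2055, 0.0744]
eef_rot: [-119.8, 89.9, -93.9]
contact_force: [0.0, -0.3, -0.1]
opening: 0.0308
```

```bash
python3 lev.py 11
```

```text
t 14.73 pos [0.4792 0.2055 0.0744] ty [-0.435  0.9   -0.001] tx [-0.    -0.001 -1.   ] F [ 0.  -0.3 -0.1] op 0.0308 q [ 15.  36. -57. 114.  39.  52.  52.]
tcp th 1.2375049603600923 r 0.08523676731755864
1.0 [ 2.428e-01 -1.000e-04  8.000e-04] [-0.0005  0.02    0.0027]
1.1 [ 1.428e-01 -1.000e-04  8.000e-04] [-0.0005  0.0116  0.0011]
1.16 [ 0.0828 -0.0002  0.0008] [-0.0005  0.0066  0.0005]
1.22 [ 0.0228 -0.0002  0.0008] [-0.0005  0.0015  0.0003]
1.25 [-0.0072 -0.0002  0.0008] [-0.0005 -0.0011  0.0002]
```

View pics/side11c.png

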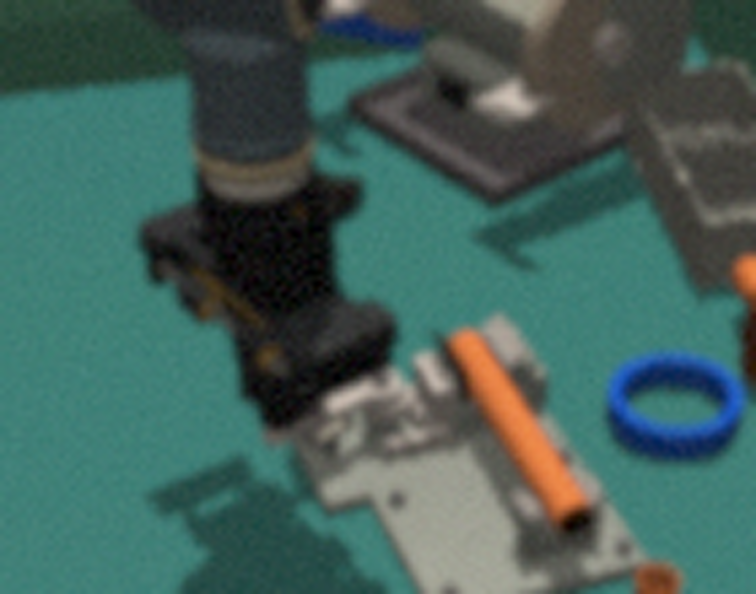

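Request:
jog_arm:
  deltas:
    - [[0,0,0,0,-0.002,0,-0.29],[0,0,0,0,-0.004,0,-0.29],[0,0,0,0,-0.004,0,-0.29]]

```text
clock: 15.08
eef_pos: [0.4799, 0.2041, 0.0746]
eef_rot: [82.9, 89.8, 108.8]
contact_force: [-1.7, 4.6, -0.9]
opening: 0.0311
```

```bash
python3 -c "
from plan import *
show()"
```

```text
t 15.08 pos [0.4799 0.2041 0.0746] ty [-0.437  0.899  0.003] tx [-0.001  0.003 -1.   ] F [-1.7  4.6 -0.9] op 0.0311 q [ 16.  36. -58. 114.  39.  52.  53.]
```

Request:
jog_arm:
  deltas:
    - [[0,0,0,0,0.003,0,-0.29],[0,0,0,0,0.0055,0,-0.1],[0,0,0,0,0.0055,0,0],[0,0,0,0,0.0055,0,0],[0,0,0,-0.015,0.0055,0,0],[0,0,0,-0.04,0.0055,0,0],[0,0,0,-0.07,0.0055,0,0],[0,0,0,-0.1,0.0055,0,0],[0,0,0,-0.13,0.0055,0,0],[0,0,0,-0.15,0.0055,0,0]]

```text
clock: 15.92
eef_pos: [0.4793, 0.2078, 0.2273]
eef_rot: [-15.8, 89.8, 10.1]
contact_force: [-0.2, 0.7, -0.3]
opening: 0.0437
```

Request:
jog_arm:
  deltas:
    - [[0,0,0,-0.02,0.03,0,0],[0,0,0,-0.03,0.06,0.0,0],[0,0,0,-0.03,0.095,0,0],[0,0,0,-0.03,0.13,0,0],[0,0,0,-0.03,0.16,0,0],[0,0,0,-0.03,0.18,0,0],[0,0,0,-0.03,0.19,0,0],[0,0,0,-0.03,0.19,0,0],[0,0,0,-0.03,0.19,0,0]]

```text
clock: 16.67
eef_pos: [0.396, 0.3776, 0.2543]
eef_rot: [-100.3, 89.9, -74.4]
contact_force: [0.7, 0.3, -0.7]
opening: 0.0434
```

```bash
python3 lev.py 12 | head -1; python3 -c "
from meas import *
topmeas(.052,size=(85,40))
cv2.imwrite('pics/fulltop.png',cams.get_image('top')['color'][:,:,::-1])"
```

```text
t 16.67 pos [0.396  0.3776 0.2543] ty [-0.437  0.9   -0.001] tx [ 0.    -0.001 -1.   ] F [ 0.7  0.3 -0.7] op 0.0434 q [  2.  27. -67. 101.  26.  70.  44.]
[[112, 127, 472, 141, 28708]]
mid [0.6387 0.1831 0.052 ] len 0.2021 yaw 8.67
```

View pics/top12c.png

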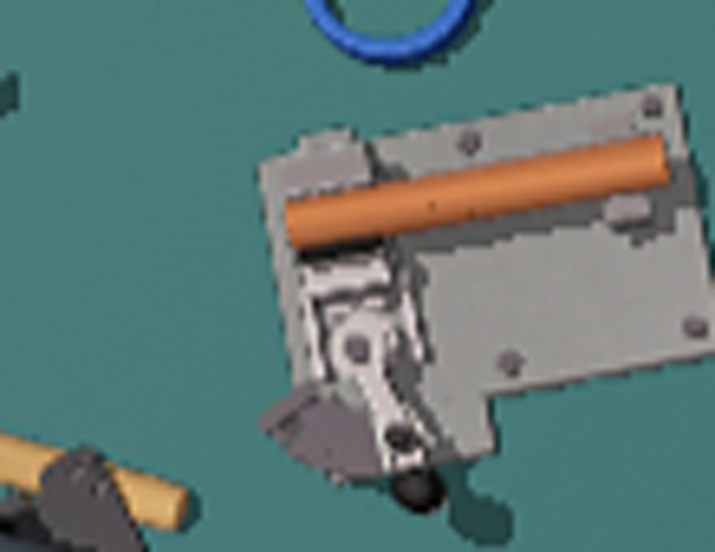

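View pics/side12c.png

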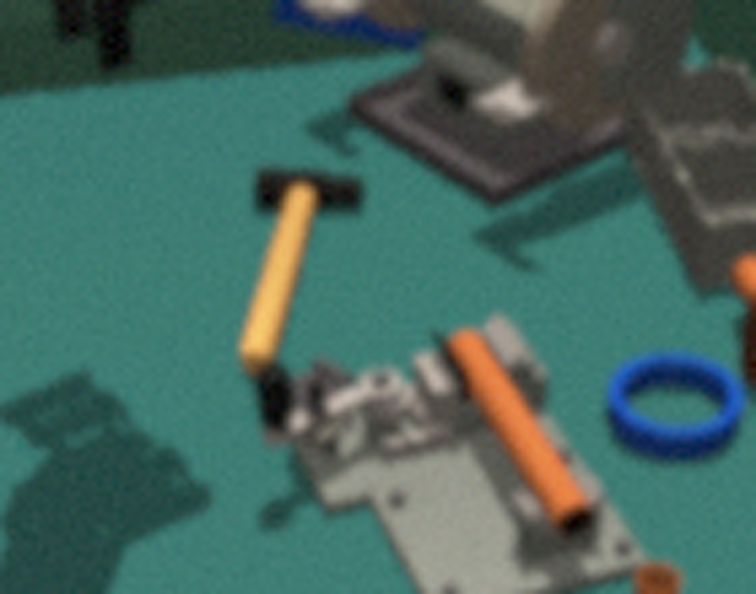

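View pics/fulltop.png

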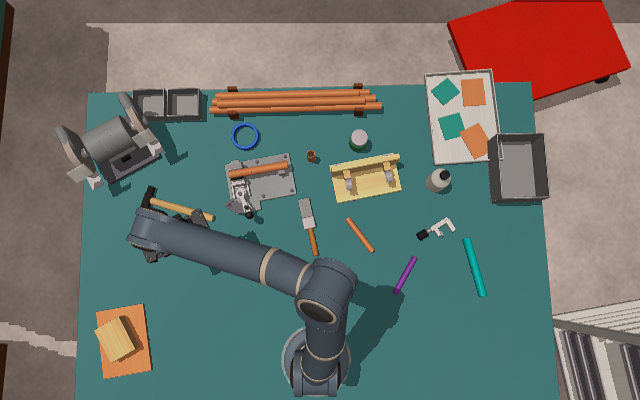

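```bash
python3 - <<'E'
from meas import *
a=cv2.imread("pics/side9c.png"); b=cv2.imread("pics/side12c.png")
A=[cv2.resize(x[300:540,400:640],None,fx=1.6,fy=1.6,interpolation=cv2.INTER_CUBIC) for x in(a,b)]
cv2.imwrite("pics/cmp.png",np.hstack(A))
a=cv2.imread("pics/top9c.png"); b=cv2.imread("pics/top12c.png")
A=[cv2.resize(x[120:300,250:450],None,fx=1.9,fy=1.9,interpolation=cv2.INTER_CUBIC) for x in(a,b)]
cv2.imwrite("pics/cmp2.png",np.hstack(A))
load()
p=onz("top",crop2full((418,490),(185,140),6.5),.106); pv=np.load("pv.npy");piv=tf(pv,[(-.07,.072,.06)])[0]
v=p-piv; print("lever th",np.arctan2(v[1],v[0])%(2*np.pi)-np.radians(134.63),"r",np.hypot(*v[:2]))
show()
E
```

```text
lever th 1.2080729017540177 r 0.08693763980255825
t 16.97 pos [0.3964 0.3772 0.2544] ty [-0.435  0.9   -0.001] tx [ 0.    -0.001 -1.   ] F [-0.1 -0.3  0.5] op 0.0434 q [  2.  27. -67. 101.  26.  70.  44.]
```

View pics/cmp.png

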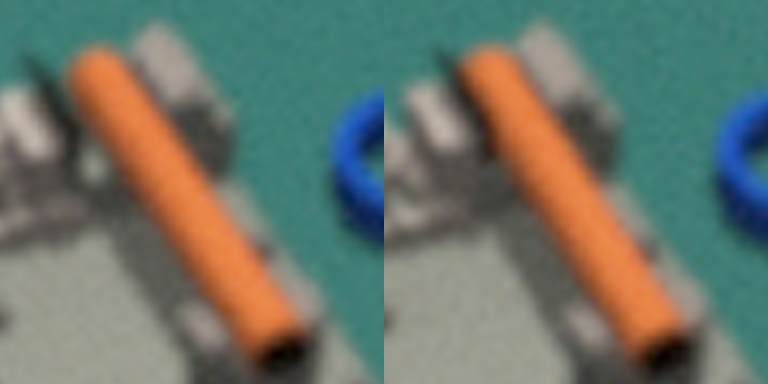

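View pics/cmp2.png

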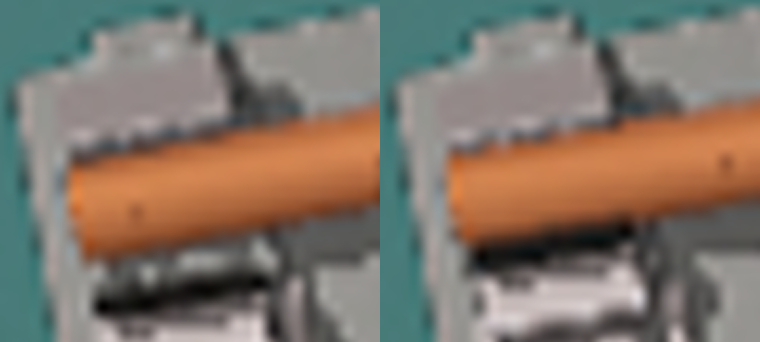

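```bash
python3 -c "
from workcell import env
print(env.close_job())"
```

```text
the job is handed in; nothing more can be done
None
```

I snapped the copper tube straight forward out of both clips and lowered it into the vise until it touched, at about 6 N. I then opened the fingers, threw the cam lever, and withdrew before handing the job in at about 17 s of the 54 s allowed.

**Tube position:** It lies in the V-rest and between the jaws. Before clamping, its centre measured (0.637, 0.183) m against a seat of (0.637, 0.183) m, so the overhang is even to about 1 mm. Its yaw was 9.8°, against 9.7° for the vise.

**Lever:** It sits between the white lines. I measured its angle at 1.21 rad (locked is 1.22), and a light extra push of about 5 N met its stop.

**Reading that disagreed:** After clamping, the measured tube yaw dropped to 8.7°. The closed rubber pad hides part of the tube's edge in that view. The before-and-after close-ups show the tube pushed only about 1 mm, up against the fixed jaw.

**Bystanders:** In the last full picture from above, the other items look to be where they started, and the gripper is clear of everything.

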